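Set up for titration: dropper bottles out of the packed crate, cylinder to the spout

TASK

Set the bench up for titrations. Fold the crate's carrying handle right back first, then take every dropper bottle (the ones with a rubber bulb, three or four of them) out of the packed crate and stand them upright in the steel spill tray, leaving the plain screw-cap bottles standing in the crate. Slide the tall measuring cylinder along the bench, without lifting it or knocking it over, into the dispenser's fork until it stands under the nozzle.

Things in the scene. Friction and masses are not known exactly. Their poses are not given: they have to be found in the camera images.
- crate: fixed grey bottle crate, 183 x 183 mm (inside 171 x 171), rim 58 mm high, floor 6 mm thick. Origin: centre of its underside; x, y along its sides, x away from the robot. Packed with eight or nine touching bottles, 3 x 3 (a corner may be empty), pitch 56.7 mm along x and y, standing on its floor. Caps stand above the rim; neighbouring caps are 24 mm apart along x or y, but 47 mm along the crate's diagonals
- handle (a joint): hinge of the crate's carrying handle, a steel bail spanning the crate along its y; pivots at crate (0, +-100 mm), 43 mm above the bench, arms 150 mm long. 0 = upright over the middle row (start: within 0.1), grows as it folds away from the robot, 1.5 = right back; it cannot fold towards the robot. Light friction (0.035 N m); pushed beyond about 0.4 rad it falls back by itself
- handle_bar (a point): middle of the handle's cross-bar (steel rod 8 mm thick with a black grip sleeve 18 mm thick and 110 mm long in the middle); its top is about 200 mm above the bench while the handle is upright
- dispenser: fixed white water dispenser: column and head, with a low grey fork on the bench. Origin: bench point below the nozzle; x from the fork's mouth to the column, away from the robot. Fork bars 14 mm high, inner faces at y +-31 mm from x -30 to +32, flaring to a 107 mm mouth at x -62; base stops the foot's rim at x +32. Nozzle end 250 mm up; head from x -25 on, 290 to 336 mm up
- under_spout (a point): the point on the bench directly below the nozzle (same as the dispenser's origin), where the measuring cylinder's axis must come
- cylinder: tall narrow clear measuring cylinder, 231 mm high: tube 27 mm in diameter on a flat foot 55 mm in diameter and 10 mm high, about 0.18 kg (0.14 to 0.24). Origin at the centre of its underside, z up. Pushed below about 30 mm it slides; pushed higher it topples
- spill_tray: loose shallow steel spill tray, 190 mm along its x, 170 mm along its y, 22 mm high, walls and floor 3 mm, 0.7 kg. Origin at the centre of its underside
- dropper_1: round reagent bottle with a dropper closure: body 56 mm in diameter, straight to 66 mm, then a shoulder; screw cap 33 mm in diameter from 83 to 105 mm up, on it a black rubber dropper bulb 18 mm thick up to 136 mm; 0.15 kg, clear or amber (colour means nothing). Origin: centre of its underside, z up. In the middle of the crate, always there.
- dropper_2: round reagent bottle with a dropper closure: body 56 mm in diameter, straight to 66 mm, then a shoulder; screw cap 33 mm in diameter from 83 to 105 mm up, on it a black rubber dropper bulb 18 mm thick up to 136 mm; 0.15 kg, clear or amber (colour means nothing). Origin: centre of its underside, z up. At the middle of one side of the crate, always there.
- dropper_3: round reagent bottle with a dropper closure: body 56 mm in diameter, straight to 66 mm, then a shoulder; screw cap 33 mm in diameter from 83 to 105 mm up, on it a black rubber dropper bulb 18 mm thick up to 136 mm; 0.15 kg, clear or amber (colour means nothing). Origin: centre of its underside, z up. In a corner of the crate; may be absent.
- dropper_4: round reagent bottle with a dropper closure: body 56 mm in diameter, straight to 66 mm, then a shoulder; screw cap 33 mm in diameter from 83 to 105 mm up, on it a black rubber dropper bulb 18 mm thick up to 136 mm; 0.15 kg, clear or amber (colour means nothing). Origin: centre of its underside, z up. In a corner of the crate; may be absent.
- plain_1: round reagent bottle with a plain screw cap: body 56 mm in diameter, straight to 66 mm, then a shoulder; screw cap 33 mm in diameter from 83 to 105 mm up, no bulb (105 mm high overall); 0.15 kg, clear or amber (colour means nothing). Origin: centre of its underside, z up. Stays in the crate.
- plain_2: round reagent bottle with a plain screw cap: body 56 mm in diameter, straight to 66 mm, then a shoulder; screw cap 33 mm in diameter from 83 to 105 mm up, no bulb (105 mm high overall); 0.15 kg, clear or amber (colour means nothing). Origin: centre of its underside, z up. Stays in the crate.
- plain_3: round reagent bottle with a plain screw cap: body 56 mm in diameter, straight to 66 mm, then a shoulder; screw cap 33 mm in diameter from 83 to 105 mm up, no bulb (105 mm high overall); 0.15 kg, clear or amber (colour means nothing). Origin: centre of its underside, z up. Stays in the crate.
- plain_4: round reagent bottle with a plain screw cap: body 56 mm in diameter, straight to 66 mm, then a shoulder; screw cap 33 mm in diameter from 83 to 105 mm up, no bulb (105 mm high overall); 0.15 kg, clear or amber (colour means nothing). Origin: centre of its underside, z up. Stays in the crate.
- plain_5: round reagent bottle with a plain screw cap: body 56 mm in diameter, straight to 66 mm, then a shoulder; screw cap 33 mm in diameter from 83 to 105 mm up, no bulb (105 mm high overall); 0.15 kg, clear or amber (colour means nothing). Origin: centre of its underside, z up. Stays in the crate.
Not all that is in view belongs to the job. Leave any green look-alike of the dropper_1 alone. Leave any green look-alike of the plain_2 alone.

How it is judged:
By the outcome, as a careful person would: the job done as asked, in the order asked, and still so for the second after the job is handed in, with the robot touching nothing.
Of dropper_3, dropper_4 only 1 to 2 are there at a start; the rules pass over those that are not, and their reading is None.
At some moment in a run one of spill_tray may be knocked a few centimetres aside while the robot is not near it.
Once in a run the grip may slacken for a moment while it holds something.
It also fails if it takes over 200 s, if anything falls off the work surface, if the arm or the gripper's body presses on something with over 40 N, if the wrist force passes 120 N, or if a joint passes its speed limit or range.

ROBOT

A 6-joint arm with a two-finger parallel gripper is mounted at the origin on a cart in front of the work surface, level with it; the furniture and walls round the work are solid. World frame = base frame: x ahead of the robot, y to its left, z up, the work surface at z = 0. Lengths are in m, angles in rad, forces in N, time in s.
With the tool pointing down it reaches from about 0.375 to 0.75 m from the base axis. Payload 9 kg.
Tool frame: the origin (TCP) lies midway between the tips of the shut fingers; the grasp point (between the pads) lies 19 mm behind it; z points along the fingers, y is the direction in which the jaws open and shut (so a half turn about z gives the same grasp; the last joint's range is limited). The gripper opens to 85 mm and grips with 20 to 120 N. Pads are 22 mm wide; open, the fingers measure 114 mm over their backs; the gripper's body (76 mm by 85 mm) begins 54 mm behind the grasp point. The pads swing forward as they close: fully open they stand 13 mm farther back than shut.
Start: joints at [0.961, 0.104, 0.097, 1.564, 0, 1.353], TCP at [0.229, 0.555, 0.231] pointing down, gripper open.
Joint ranges: [-2.99, 2.99], [-0.84, 1.86], [-1.1, 1.16], [-1.84, 2.11], [-1.51, 1.56], [-3.14, 3.14]. Speed limits (rad/s): [2.22, 2.22, 2.57, 3.14, 3.14, 3.14].

INTERFACE

Orientations are given as a unit quaternion [x, y, z, w].
In Python, from plant import r gives the robot as it stands.
- The arm moves only by the shell command python3 -m creep 'ROWS' [FORCE]. ROWS is JSON, a list of rows, each an object of numbers: "ax", "ay", "az": the turn, a rotation vector about the tool's x, y, z in rad; "dx", "dy", "dz": the shift along the tool's x, y, z in cm; "grip": the finger opening in cm, from 0 to 8.54. In form: [{"ax": .., "ay": .., "az": .., "dx": .., "dy": .., "dz": .., "grip": ..}, ...]. A call has 1 to 20 rows; each row is the pose to reach, as a shift and turn from the pose measured when the call began, along the tool's axes at that moment; what a row does not reach only later rows make up. A row lasts 1/8 s, in which the tool goes at most 62.5 mm and 10.7 degrees, less where a joint would pass 70% of its speed; a pose out of reach is approached as far as the arm can. A call with a gripper value outside its range is refused whole. The fingers move at their own pace and stop on an object; FORCE is the grip in N (left out, the last holds). Time passes only in rows, so rows that repeat a pose let the fingers close. It gives the time, the measured TCP pose, the force and the opening at its end, in the units of the state.
- r.observe(): the state, without advancing time (a new reading comes with each control period).
- r.get_image(name): name is "side" or "top"; returns a dict with "pixels" (420x560x3 uint8, red, green, blue), "z_map" (420x560 float32, m along the optical axis (not along the pixel's ray), 0 where there is no reading), "mtx" (3x3 intrinsics, pixels), "origin" and "orientation" of the camera in the world. Camera axes: x right, y down, z forward; pixel columns grow to the right and rows downward; lengths in m; the calibration is good to about 2 mm. A picture is of the moment at which its call begins.
- r.hand_in(): hands the job in, once; it reports no verdict.
Trained networks look in the newest picture that a camera, given by its name, has taken for a name from the list of things; names that differ only in an ending like _2 or _b are one class to them, and where a whole thing is asked for, a point or a joint stands for the part that bears it (a point fixed in the world has none). Each returns a list of dicts, best first, with "confidence" (0 to 1); they miss things now and then, are a little off and sometimes report something else, mostly with a low value. They report only what shows in the picture. A call takes as long as a camera call. They do not tell look-alikes from the thing itself.
- r.regions_of(thing, camera): "mask" (420x560 bool, what is visible of it).
- r.mark_of(thing, camera): "xyz" ([x, y, z] in m, in the coordinates of the camera as it stood for that picture, good to about 4 mm: a listed point, or the origin of a listed thing).
The state is a dict: "t": time; "joint_positions": joint angles; "joint_velocities": joint speeds; "tau": joint torques, N m; "tool_pos": TCP position; "eef_rot": TCP orientation; "wrist_force": force on the tool from outside, world axes, zero at the start; "torque": the same for the moment, N m; "grip_width": finger opening in m.
Only numpy, scipy, OpenCV 4.12 (cv2) and the standard library are available. Lean on these libraries where they do the work, as an engineer would, in place of code of your own. Each camera call takes 0.05 s, during which the arm holds its last target.

## Working session

There is one attempt and no reset: what is moved stays moved. The work goes in short steps, Python scripts to look and compute and a shell command to move; the robot and the scene stay as the last step left them, time stands still between calls to the robot, and variables do not carry over. Pictures are saved under pics/ and viewed, and the job is handed in when it is done.

```bash
ls; mkdir -p pics; cat > h.py <<'E'
import numpy as np, cv2
from scipy.spatial.transform import Rotation as R
from plant import r
def cam(n):
    im=r.get_image(n); return im
def save(im,name,crop=None,scale=1):
    p=im["pixels"][:,:,::-1]
    if crop: u0,v0,u1,v1=crop; p=p[v0:v1,u0:u1]
    if scale!=1: p=cv2.resize(p,None,fx=scale,fy=scale,interpolation=cv2.INTER_CUBIC)
    cv2.imwrite("pics/"+name,p)
def Rm(im):
    o=np.array(im["orientation"]); return o if o.shape==(3,3) else R.from_quat(o).as_matrix()
def w(im,xyz): return Rm(im)@np.array(xyz)+np.array(im["origin"])
def pix(im,P):
    c=Rm(im).T@(np.array(P)-np.array(im["origin"])); q=np.array(im["mtx"])@c; return q[:2]/q[2]
def cloud(im):
    z=im["z_map"]; K=np.array(im["mtx"]); v,u=np.mgrid[:z.shape[0],:z.shape[1]]
    c=np.stack([(u-K[0,2])/K[0,0]*z,(v-K[1,2])/K[1,1]*z,z],-1)
    P=c@Rm(im).T+np.array(im["origin"]); P[z<=0]=np.nan; return P
E
python3 - <<'E'
from h import *
print(r.observe())
for n in("top","side"):
    im=cam(n); save(im,n+"0.png"); print(n,im["origin"],im["orientation"],im["mtx"])
    for t in("crate","handle","handle_bar","dispenser","under_spout","cylinder","spill_tray","dropper_1","plain_1"):
        for d in r.mark_of(t,n): print(t,round(d["confidence"],2),w(im,d["xyz"]).round(3),pix(im,w(im,d["xyz"])).round())
E
```

```text
pics
{'t': 0.0, 'joint_positions': array([ 9.61314542e-01,  1.04707443e-01,  9.64646689e-02,  1.56391276e+00,
       -1.71828125e-05,  1.35310854e+00]), 'joint_velocities': array([ 2.02046001e-03, -1.02694216e-03,  1.45072922e-04,  1.93603293e-03,
        2.35073523e-03, -9.45212304e-05]), 'tau': array([ 1.61056032e-03, -5.56930304e+01,  5.03648543e+01,  1.66189321e-02,
       -2.39180717e-04, -1.85060389e-05]), 'tool_pos': array([0.22889732, 0.55425283, 0.23051504]), 'eef_rot': array([ 1.94646404e-01,  9.80873241e-01, -6.25758376e-04, -2.65262774e-04]), 'wrist_force': array([ 0.42504146,  0.17677277, -0.66612977]), 'torque': array([ 0.00974943,  0.00981179, -0.00569891]), 'grip_width': 0.08526977046513184}
top [ 0.25026925 -0.01428471  1.34758368] [ 0.70442158 -0.70122466  0.07792376 -0.07747325] [[518.16821101   0.         276.85116677]
 [  0.         518.16821101 214.60138839]
 [  0.           0.           1.        ]]
crate 0.78 [0.474 0.    0.001] [271. 244.]Traceback (most recent call last):
  File "<stdin>", line 6, in <module>
ValueError: it knows: crate, cylinder, dispenser, dropper, handle_bar, plain, spill_tray, under_spout
```

```bash
python3 - <<'E'
from h import *
for n in("top","side"):
    im=cam(n); save(im,n+"0.png"); print(n,im["origin"],im["orientation"])
    for t in("crate","handle_bar","dispenser","under_spout","cylinder","spill_tray","dropper","plain"):
        for d in r.mark_of(t,n): print(t,round(d["confidence"],2),w(im,d["xyz"]).round(3),pix(im,w(im,d["xyz"])).round())
E
```

```text
top [ 0.25026925 -0.01428471  1.34758368] [ 0.70442158 -0.70122466  0.07792376 -0.07747325]
crate 0.78 [0.475 0.002 0.003] [270. 243.]
handle_bar 0.74 [ 0.418 -0.     0.01 ] [271. 264.]
handle_bar 0.69 [0.489 0.004 0.193] [269. 223.]
dispenser 0.64 [0.606 0.276 0.   ] [169. 195.]
dispenser 0.45 [0.469 0.063 0.006] [247. 245.]
under_spout 0.72 [0.608 0.273 0.001] [170. 194.]
under_spout 0.34 [0.474 0.002 0.   ] [271. 244.]
cylinder 0.88 [0.461 0.316 0.003] [151. 248.]
cylinder 0.25 [ 0.605  0.276 -0.001] [169. 195.]
spill_tray 0.56 [ 0.425 -0.052  0.005] [291. 262.]
dropper 0.93 [0.474 0.006 0.01 ] [269. 243.]
dropper 0.86 [0.434 0.172 0.001] [205. 258.]
dropper 0.7 [ 0.409 -0.158 -0.003] [331. 268.]
dropper 0.57 [0.535 0.008 0.008] [268. 220.]
dropper 0.5 [0.53  0.064 0.006] [247. 222.]
plain 0.95 [ 0.511 -0.175  0.003] [337. 230.]
plain 0.77 [0.471 0.059 0.005] [249. 244.]
plain 0.73 [ 0.417 -0.001  0.01 ] [271. 264.]
plain 0.65 [ 0.424 -0.053  0.007] [291. 262.]
plain 0.57 [0.416 0.06  0.01 ] [248. 265.]
side [ 0.07932857 -0.06777812  0.85568393] [ 0.72894583 -0.63123382  0.1678476  -0.20496103]
crate 0.94 [0.477 0.006 0.001] [280. 243.]
handle_bar 0.83 [0.491 0.005 0.194] [280. 195.]
dispenser 0.68 [0.611 0.273 0.002] [187. 184.]
under_spout 0.75 [ 0.602  0.278 -0.001] [185. 187.]
cylinder 0.77 [0.466 0.316 0.001] [155. 231.]
spill_tray 0.97 [ 0.477 -0.322 -0.001] [418. 261.]
dropper 0.9 [0.531 0.066 0.006] [259. 219.]
dropper 0.89 [0.528 0.013 0.004] [280. 223.]
dropper 0.77 [0.476 0.006 0.005] [280. 242.]
dropper 0.77 [ 0.408 -0.157 -0.   ] [346. 279.]
dropper 0.6 [0.437 0.17  0.003] [210. 249.]
plain 0.97 [ 0.417 -0.001  0.005] [279. 265.]
plain 0.92 [ 0.519 -0.17  -0.   ] [354. 236.]
plain 0.68 [ 0.422 -0.057  0.004] [303. 267.]
plain 0.65 [0.414 0.059 0.003] [254. 264.]
plain 0.64 [0.474 0.063 0.004] [256. 240.]
plain 0.63 [ 0.479 -0.049  0.009] [303. 243.]
```

View pics/top0.png

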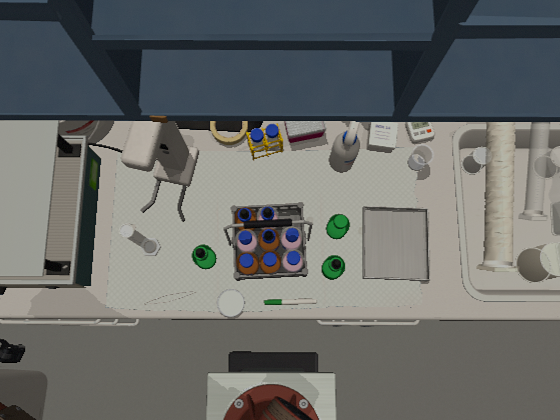

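View pics/side0.png

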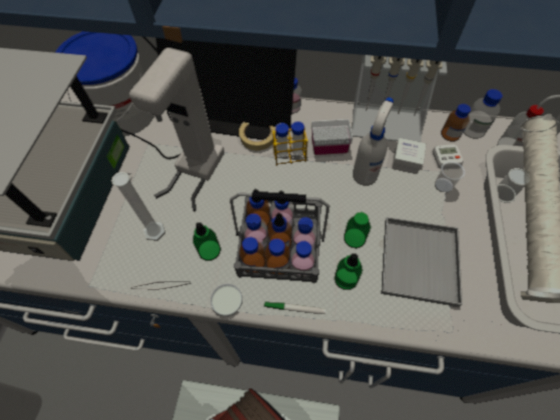

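```bash
python3 - <<'E'
from h import *
a=cam("side");b=cam("top")
p=a["pixels"][170:300,200:360,::-1];q=b["pixels"][180:300,190:360,::-1]
p=cv2.resize(p,(640,520),interpolation=2);save(a,"c1.png",(200,170,380,300),4);save(b,"c2.png",(190,180,370,300),4)
P=cloud(b)
# depth-based: crate rim etc, tops
for u,v in[(244,214),(268,213),(268,237),(245,239),(291,237),(247,261),(270,260),(294,260),(268,224),(232,230),(309,228)]:
    print((u,v),np.nanmedian(P[v-1:v+2,u-1:u+2].reshape(-1,3),0).round(3))
E
```

```text
(244, 214) [0.522 0.064 0.137]
(268, 213) [0.525 0.007 0.136]
(268, 237) [0.468 0.006 0.133]
(245, 239) [0.467 0.062 0.112]
(291, 237) [ 0.471 -0.049  0.113]
(247, 261) [0.413 0.056 0.113]
(270, 260) [0.415 0.001 0.111]
(294, 260) [ 0.415 -0.056  0.112]
(268, 224) [0.485 0.005 0.201]
(232, 230) [0.5   0.099 0.058]
(309, 228) [ 0.487 -0.09   0.14 ]
```

View pics/c1.png

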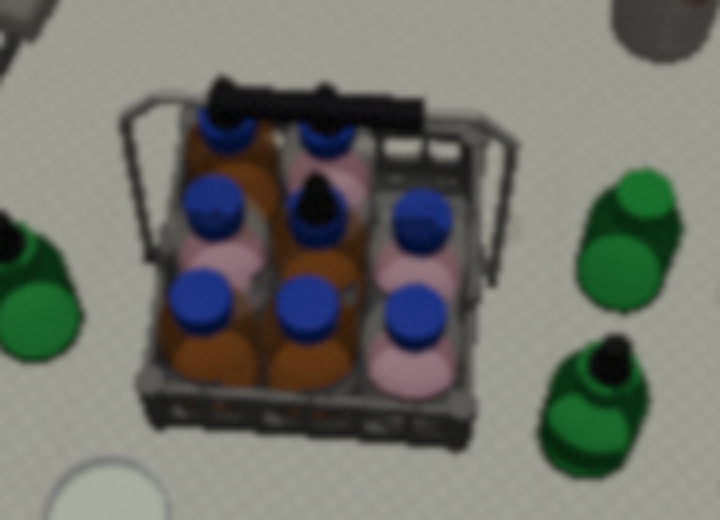

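View pics/c2.png

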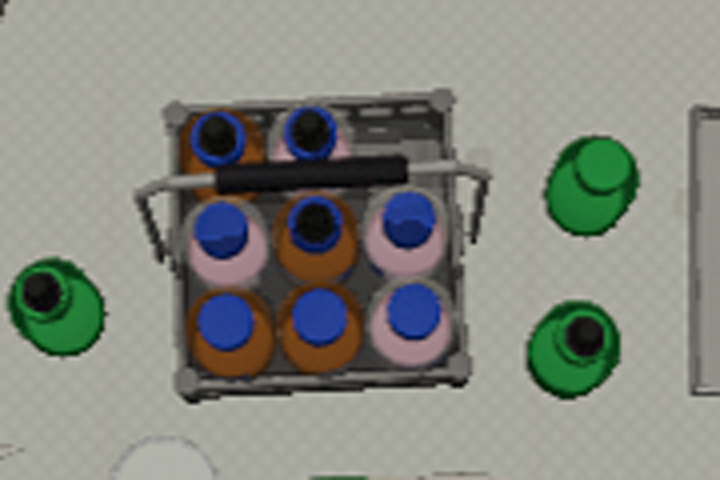

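```bash
cat >> h.py <<'E'
def goal(pos,yaw_deg=None,tilt_deg=0,head_deg=0):
    """tool y at world yaw; tool z tilted from down towards heading"""
    s=r.observe(); R0=R.from_quat(s["eef_rot"]); p0=np.array(s["tool_pos"])
    d=R0.inv().apply(np.array(pos)-p0)*100
    out={"dx":d[0].round(2),"dy":d[1].round(2),"dz":d[2].round(2)}
    if yaw_deg is not None:
        a=np.radians(yaw_deg); y=np.array([np.cos(a),np.sin(a),0])
        t=np.radians(tilt_deg); h=np.radians(head_deg)
        z=np.array([np.sin(t)*np.cos(h),np.sin(t)*np.sin(h),-np.cos(t)])
        x=np.cross(y,z); M=np.stack([x,y,z],1)
        rv=(R0.inv()*R.from_matrix(M)).as_rotvec(); out.update(ax=rv[0].round(3),ay=rv[1].round(3),az=rv[2].round(3))
    print({k:float(v) for k,v in out.items()}); return out
def st():
    s=r.observe(); M=R.from_quat(s["eef_rot"]).as_matrix()
    print("t",round(s["t"],2),"p",np.round(s["tool_pos"],4),"yaw",np.degrees(np.arctan2(M[1,1],M[0,1])).round(1),"z",M[:,2].round(3),"F",np.round(s["wrist_force"],1),"g",round(s["grip_width"],4),"q",np.round(s["joint_positions"],2))
E
python3 - <<'E'
from h import *
b=cam("top");P=cloud(b); a=cam("side"); Q=cloud(a)
hsv=cv2.cvtColor(b["pixels"],cv2.COLOR_RGB2HSV)
# caps: z .1-.115 within crate region
m=(P[...,2]>.106)&(P[...,2]<.117)&(abs(P[...,0]-.474)<.09)&(abs(P[...,1])<.1)
n,l,s,c=cv2.connectedComponentsWithStats(m.astype(np.uint8))
for i in range(1,n):
    if s[i,4]>25: print(s[i,4],P[l==i].mean(0).round(4))
m=(P[...,2]>.128)&(P[...,2]<.145)&(abs(P[...,0]-.474)<.09)&(abs(P[...,1])<.08)
n,l,s,c=cv2.connectedComponentsWithStats(m.astype(np.uint8))
for i in range(1,n):
    if s[i,4]>8: print("bulb",s[i,4],P[l==i].mean(0).round(4))
# fork points
for nm,C in(("top",P),("side",Q)):
    m=(C[...,2]>.009)&(C[...,2]<.018)&(C[...,0]>.5)&(C[...,0]<.68)&(C[...,1]>.19)&(C[...,1]<.36)
    X=C[m]; print(nm,len(X))
    for x0 in np.arange(.52,.66,.01):
        k=X[abs(X[:,0]-x0)<.005]; print(round(x0,3),np.sort(k[:,1]).round(3)[::max(1,len(k)//12)])
# shelf
m=(P[...,2]>.4); print("shelf",np.nanmin(P[m][:,0]),np.nanmedian(P[m],0))
for n,im in(("top",b),("side",a)):
    d=r.regions_of("spill_tray",n)
    for k in d[:1]:
        C=P if n=="top" else Q; X=C[k["mask"]]; X=X[np.isfinite(X[:,0])]; X=X[(X[:,2]<.03)&(X[:,2]>-.005)]
        print(k["confidence"],cv2.minAreaRect((X[:,:2]*1000).astype(np.float32)))
E
```

```text
80 [0.529  0.0097 0.1121]
82 [0.5253 0.0658 0.112 ]
86 [0.4734 0.007  0.1123]
144 [ 0.4785 -0.0497  0.1112]
146 [0.4715 0.0635 0.1113]
145 [ 0.4219 -0.0533  0.1116]
149 [0.4153 0.06   0.1119]
148 [0.4188 0.0036 0.1115]
bulb 42 [0.5303 0.0099 0.1392]
bulb 38 [0.5273 0.0669 0.1392]
bulb 38 [0.4744 0.0063 0.1386]
top 328
0.52 [0.299]
0.53 [0.232 0.232 0.235 0.238 0.249 0.33 ]
0.54 [0.191 0.23  0.233 0.233 0.233 0.235 0.236 0.236 0.236 0.238 0.238 0.239
 0.239 0.24  0.241 0.244]
0.55 [0.235 0.237 0.238 0.238 0.239 0.239 0.241 0.241 0.241 0.242 0.243 0.243
 0.244 0.244 0.246 0.246 0.279 0.313 0.334 0.342]
0.56 [0.211 0.241 0.242 0.244 0.246 0.249 0.25  0.335 0.337 0.338 0.34  0.343
 0.344 0.348]
0.57 [0.229 0.242 0.245 0.247 0.25  0.312 0.327 0.329 0.331 0.334 0.337 0.34
 0.343]
0.58 [0.239 0.24  0.243 0.243 0.245 0.245 0.248 0.313 0.317 0.319 0.321 0.322
 0.324 0.327 0.328 0.33 ]
0.59 [0.212 0.238 0.24  0.24  0.242 0.243 0.246 0.247 0.252 0.312 0.314 0.314
 0.315 0.316 0.317 0.32  0.323]
0.6 [0.235 0.236 0.238 0.239 0.241 0.243 0.244 0.245 0.287 0.31  0.311 0.312
 0.313 0.316 0.318 0.318
[... 1217 characters left out ...]
5 0.306 0.308
 0.309 0.312 0.314 0.316]
0.62 [0.229 0.231 0.232 0.234 0.235 0.237 0.239 0.303 0.304 0.306 0.306 0.309
 0.31  0.312]
0.63 [0.218 0.22  0.223 0.226 0.23  0.233 0.236 0.24  0.244 0.25  0.3   0.302
 0.303 0.305 0.306 0.31 ]
0.64 [0.215 0.216 0.218 0.258 0.262 0.267 0.271 0.277 0.283 0.29  0.295 0.3
 0.303 0.305]
0.65 [0.213 0.214 0.214 0.216 0.298 0.3   0.303 0.306 0.309 0.31  0.312]
0.66 [0.211 0.211 0.211 0.213 0.213]
shelf 0.13606823842197222 [ 0.67423309 -0.01724319  0.45253294]
0.56 ((475.66796875, -322.5078125), (171.28131103515625, 190.69076538085938), 88.19038391113281)
0.24 ((518.037841796875, 39.8772087097168), (2.731499195098877, 17.301895141601562), 67.35963439941406)
```

```bash
python3 - <<'E'
from h import *
b=cam("top");P=cloud(b);X=P[:115].reshape(-1,3);X=X[np.isfinite(X[:,0])]
for z in(.3,.4,.5,.6,.8,1):
    k=X[(abs(X[:,2]-z)<.05)&(abs(X[:,1])<.3)]; print(z,len(k),np.percentile(k[:,0],[1,50]) if len(k) else "")
st()
goal((.32,.30,.27),50); goal((.435,.005,.27),50); goal((.435,.005,.168),50)
E
```

```text
0.3 0 
0.4 6091 [0.64547642 0.70805999]
0.5 13070 [0.63608125 0.69666567]
0.6 1997 [0.63395345 0.63952525]
0.8 2097 [0.62981421 0.63751182]
1 0 
t 1.35 p [0.2291 0.5546 0.2313] yaw 67.6 z [ 0.  0. -1.] F [ 0.9 -0.3  0.5] g 0.0856 q [ 0.96  0.1   0.1   1.56 -0.    1.35]
{'dx': -18.12, 'dy': -20.06, 'dz': -3.87, 'ax': 0.0, 'ay': 0.0, 'az': 0.306}
{'dx': -40.01, 'dy': -42.93, 'dz': -3.87, 'ax': 0.0, 'ay': 0.0, 'az': 0.306}
{'dx': -40.01, 'dy': -42.93, 'dz': 6.33, 'ax': 0.0, 'ay': 0.0, 'az': 0.306}
```

```bash
python3 -m creep '[{"dx":-3.6,"dy":-4,"dz":-3.9,"az":0.06,"grip":0},{"dx":-7.2,"dy":-8,"dz":-3.9,"az":0.12,"grip":0},{"dx":-10.9,"dy":-12,"dz":-3.9,"az":0.18,"grip":0},{"dx":-14.5,"dy":-16,"dz":-3.9,"az":0.24,"grip":0},{"dx":-18.1,"dy":-20,"dz":-3.9,"az":0.306,"grip":0},{"dx":-21.8,"dy":-23.9,"dz":-3.9,"az":0.306,"grip":0},{"dx":-25.5,"dy":-27.7,"dz":-3.9,"az":0.306,"grip":0},{"dx":-29.1,"dy":-31.5,"dz":-3.9,"az":0.306,"grip":0},{"dx":-32.7,"dy":-35.3,"dz":-3.9,"az":0.306,"grip":0},{"dx":-36.4,"dy":-39.1,"dz":-3.9,"az":0.306,"grip":0},{"dx":-40,"dy":-42.9,"dz":-3.9,"az":0.306,"grip":0},{"dx":-40,"dy":-42.9,"dz":-3.9,"az":0.306,"grip":0},{"dx":-40,"dy":-42.9,"dz":1,"az":0.306,"grip":0},{"dx":-40,"dy":-42.9,"dz":5.8,"az":0.306,"grip":0},{"dx":-40,"dy":-42.9,"dz":5.8,"az":0.306,"grip":0}]'; python3 - <<'E'
from h import *
st()
a=cam("side");save(a,"a1.png",(180,120,420,320),3)
for x in(.46,.48,.50,.52,.54,.56): goal((x,.005,.172),50)
E
```

```text
t 1.35 p [0.2291 0.5546 0.2313] yaw 67.6 z [ 0.  0. -1.] F [ 0.9 -0.3  0.5] g 0.0856 q [ 0.96  0.1   0.1   1.56 -0.    1.35]
{'dx': -42.32, 'dy': -41.98, 'dz': 5.93, 'ax': 0.0, 'ay': 0.0, 'az': 0.306}
{'dx': -44.17, 'dy': -41.21, 'dz': 5.93, 'ax': 0.0, 'ay': 0.0, 'az': 0.306}
{'dx': -46.02, 'dy': -40.45, 'dz': 5.93, 'ax': 0.0, 'ay': 0.0, 'az': 0.306}
{'dx': -47.87, 'dy': -39.68, 'dz': 5.93, 'ax': 0.0, 'ay': 0.0, 'az': 0.306}
{'dx': -49.72, 'dy': -38.92, 'dz': 5.93, 'ax': 0.0, 'ay': 0.0, 'az': 0.306}
{'dx': -51.57, 'dy': -38.16, 'dz': 5.93, 'ax': 0.0, 'ay': 0.0, 'az': 0.306}validation failed for argument at $[0]...
```

View pics/a1.png

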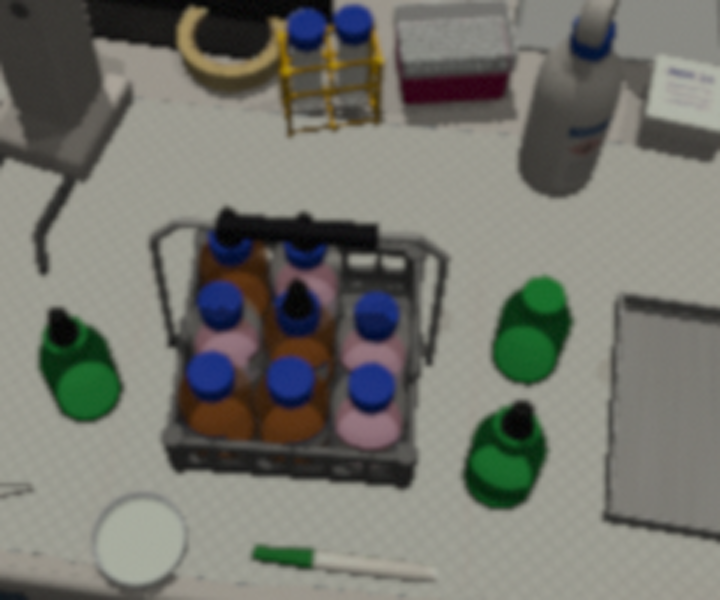

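The call was refused and nothing moved, since a row needs all seven keys. I'm retyping it with complete rows.

```bash
python3 -m creep '[{"ax":0,"ay":0,"az":0.06,"dx":-3.6,"dy":-4,"dz":-3.9,"grip":0},{"ax":0,"ay":0,"az":0.12,"dx":-7.2,"dy":-8,"dz":-3.9,"grip":0},{"ax":0,"ay":0,"az":0.18,"dx":-10.9,"dy":-12,"dz":-3.9,"grip":0},{"ax":0,"ay":0,"az":0.24,"dx":-14.5,"dy":-16,"dz":-3.9,"grip":0},{"ax":0,"ay":0,"az":0.306,"dx":-18.1,"dy":-20,"dz":-3.9,"grip":0},{"ax":0,"ay":0,"az":0.306,"dx":-21.8,"dy":-23.9,"dz":-3.9,"grip":0},{"ax":0,"ay":0,"az":0.306,"dx":-25.5,"dy":-27.7,"dz":-3.9,"grip":0},{"ax":0,"ay":0,"az":0.306,"dx":-29.1,"dy":-31.5,"dz":-3.9,"grip":0},{"ax":0,"ay":0,"az":0.306,"dx":-32.7,"dy":-35.3,"dz":-3.9,"grip":0},{"ax":0,"ay":0,"az":0.306,"dx":-36.4,"dy":-39.1,"dz":-3.9,"grip":0},{"ax":0,"ay":0,"az":0.306,"dx":-40,"dy":-42.9,"dz":-3.9,"grip":0},{"ax":0,"ay":0,"az":0.306,"dx":-40,"dy":-42.9,"dz":-3.9,"grip":0},{"ax":0,"ay":0,"az":0.306,"dx":-40,"dy":-42.9,"dz":1,"grip":0},{"ax":0,"ay":0,"az":0.306,"dx":-40,"dy":-42.9,"dz":5.8,"grip":0},{"ax":0,"ay":0,"az":0.306,"dx":-40,"dy":-42.9,"dz":5.8,"grip":0}]'; python3 - <<'E'
from h import *
st()
a=cam("side");save(a,"a2.png",(180,120,420,320),3)
for x in(.46,.48,.50,.52,.54,.56): goal((x,.005,.172),50)
E
```

```text
t: 3.28
tool_pos: [0.4326, 0.0067, 0.1704]
eef_rot: [0.341, 0.94, -0.0, -0.003]
wrist_force: [-0.9, -0.1, 0.3]
grip_width: -0.0001
t 3.27 p [0.4326 0.0067 0.1704] yaw 50.1 z [-0.006  0.002 -1.   ] F [-0.9 -0.1  0.3] g -0.0001 q [-0.29 -0.42 -0.49  1.51  0.    0.41]
{'dx': -2.06, 'dy': 1.57, 'dz': 0.12, 'ax': -0.001, 'ay': -0.002, 'az': 0.001}
{'dx': -3.6, 'dy': 2.86, 'dz': 0.11, 'ax': -0.001, 'ay': -0.002, 'az': 0.001}
{'dx': -5.13, 'dy': 4.14, 'dz': 0.11, 'ax': -0.001, 'ay': -0.002, 'az': 0.001}
{'dx': -6.66, 'dy': 5.42, 'dz': 0.11, 'ax': -0.001, 'ay': -0.002, 'az': 0.001}
{'dx': -8.2, 'dy': 6.71, 'dz': 0.1, 'ax': -0.001, 'ay': -0.002, 'az': 0.001}
{'dx': -9.73, 'dy': 7.99, 'dz': 0.1, 'ax': -0.001, 'ay': -0.002, 'az': 0.001}
```

View pics/a2.png

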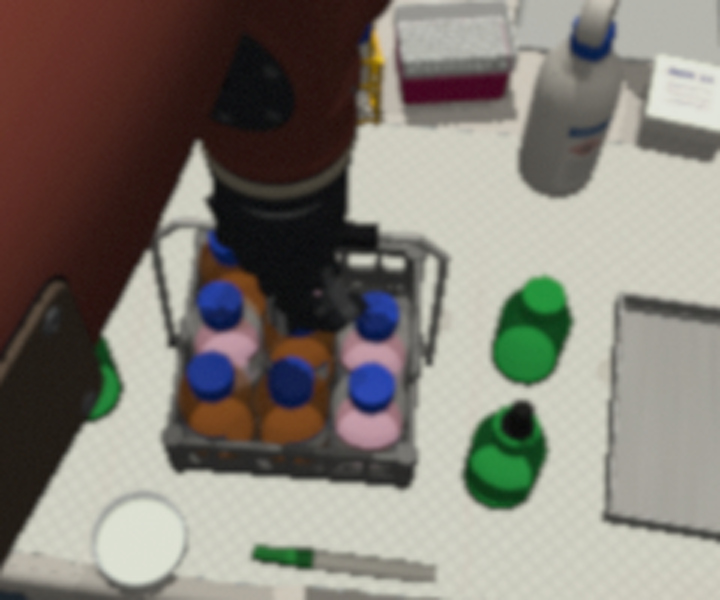

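```bash
python3 -m creep '[{"ax":0,"ay":0,"az":0,"dx":-1.3,"dy":0.9,"dz":0.1,"grip":0},{"ax":0,"ay":0,"az":0,"dx":-2.1,"dy":1.6,"dz":0.1,"grip":0},{"ax":0,"ay":0,"az":0,"dx":-2.8,"dy":2.2,"dz":0.1,"grip":0},{"ax":0,"ay":0,"az":0,"dx":-3.6,"dy":2.9,"dz":0.1,"grip":0},{"ax":0,"ay":0,"az":0,"dx":-4.4,"dy":3.5,"dz":0.1,"grip":0},{"ax":0,"ay":0,"az":0,"dx":-5.1,"dy":4.1,"dz":0.1,"grip":0},{"ax":0,"ay":0,"az":0,"dx":-5.9,"dy":4.8,"dz":0.1,"grip":0},{"ax":0,"ay":0,"az":0,"dx":-6.7,"dy":5.4,"dz":0.1,"grip":0},{"ax":0,"ay":0,"az":0,"dx":-7.4,"dy":6.1,"dz":0.1,"grip":0},{"ax":0,"ay":0,"az":0,"dx":-8.2,"dy":6.7,"dz":0.1,"grip":0},{"ax":0,"ay":0,"az":0,"dx":-9,"dy":7.4,"dz":0.1,"grip":0},{"ax":0,"ay":0,"az":0,"dx":-9.4,"dy":7.7,"dz":0.1,"grip":0},{"ax":0,"ay":0,"az":0,"dx":-9.4,"dy":7.7,"dz":0.1,"grip":0}]'; python3 - <<'E'
from h import *
st()
a=cam("side");save(a,"a3.png",(180,120,420,320),3)
E
```

```text
t: 4.95
tool_pos: [0.5557, 0.0049, 0.1719]
eef_rot: [0.341, 0.94, 0.0, -0.001]
wrist_force: [0.4, -0.5, 0.2]
grip_width: 0.0001
t 4.95 p [0.5557 0.0049 0.1719] yaw 50.1 z [-0.002  0.001 -1.   ] F [ 0.4 -0.5  0.2] g 0.0001 q [-0.23 -0.03 -0.15  1.46  0.    0.47]
```

View pics/a3.png

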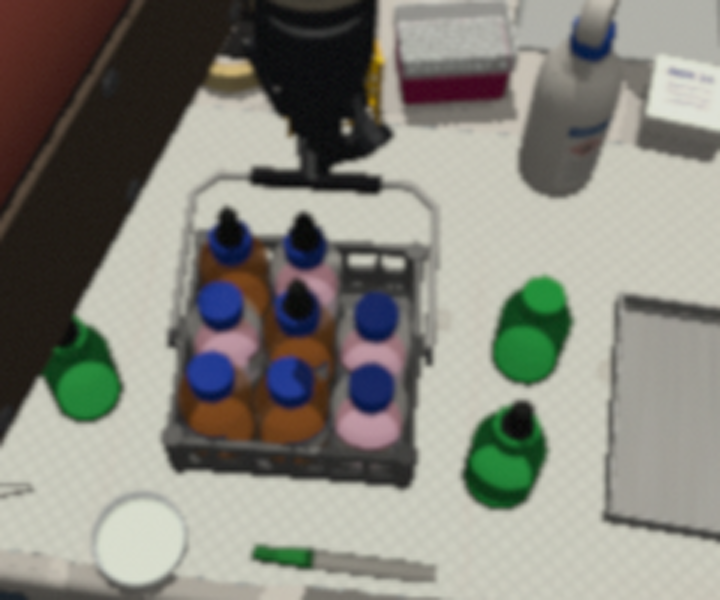

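```bash
python3 -m creep '[{"ax":0,"ay":0,"az":0.03,"dx":0,"dy":0,"dz":-3,"grip":5},{"ax":0,"ay":0,"az":0.03,"dx":1.3,"dy":-2,"dz":-3,"grip":5},{"ax":0,"ay":0,"az":0.03,"dx":1.3,"dy":-2,"dz":-3,"grip":5},{"ax":0,"ay":0,"az":0.03,"dx":1.3,"dy":-2,"dz":-3,"grip":5}]'; python3 - <<'E'
from h import *
st()
a=cam("side");save(a,"a4.png",(180,120,420,320),3)
P=cloud(a)
m=(P[...,0]>.58)&(P[...,0]<.68)&(abs(P[...,1])<.13)&(P[...,2]>.02)&(P[...,2]<.2)
print(np.nanpercentile(P[m],[5,50,95],axis=0).round(3))
for z in (.2,.083): goal((.531,.0097,z),48.3)
E
```

```text
t: 5.5
tool_pos: [0.5329, -0.002, 0.2018]
eef_rot: [0.356, 0.935, 0.0, -0.001]
wrist_force: [-0.0, 0.1, 0.1]
grip_width: 0.05
t 5.5 p [ 0.5329 -0.002   0.2018] yaw 48.3 z [-0.002  0.001 -1.   ] F [-0.   0.1  0.1] g 0.05 q [-0.25 -0.1  -0.16  1.51  0.    0.48]
[[ 0.59  -0.087  0.052]
 [ 0.619  0.026  0.057]
 [ 0.63   0.109  0.063]]
{'dx': 0.92, 'dy': 0.75, 'dz': 0.17, 'ax': -0.001, 'ay': -0.002, 'az': 0.001}
{'dx': 0.9, 'dy': 0.75, 'dz': 11.87, 'ax': -0.001, 'ay': -0.002, 'az': 0.001}
```

View pics/a4.png

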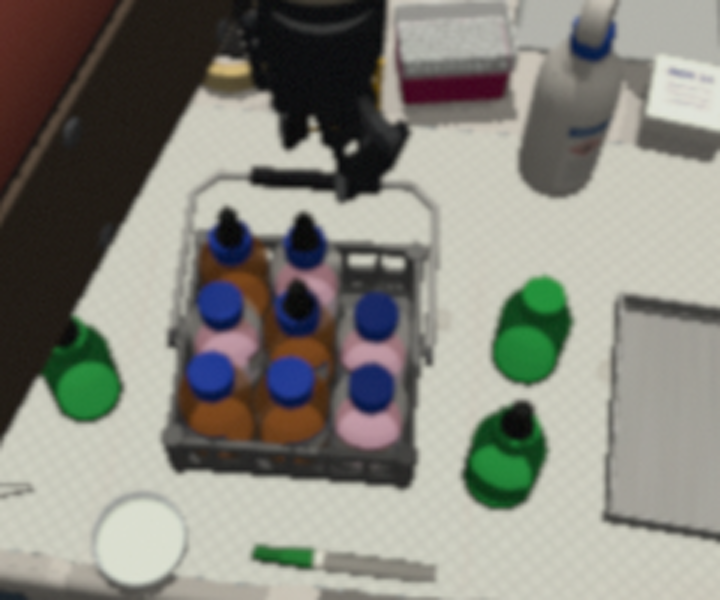

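The handle lies right back: its bar at crop (300,180) measures about 0.05 m high, which fits 1.5 rad. Next is the far-middle dropper at crop (305,235). It has a bulb and isn't green.

```bash
python3 -m creep '[{"ax":0,"ay":0,"az":0,"dx":0.9,"dy":0.75,"dz":0,"grip":5},{"ax":0,"ay":0,"az":0,"dx":0.9,"dy":0.75,"dz":3,"grip":5},{"ax":0,"ay":0,"az":0,"dx":0.9,"dy":0.75,"dz":6,"grip":5},{"ax":0,"ay":0,"az":0,"dx":0.9,"dy":0.75,"dz":9,"grip":5},{"ax":0,"ay":0,"az":0,"dx":0.9,"dy":0.75,"dz":11.8,"grip":5},{"ax":0,"ay":0,"az":0,"dx":0.9,"dy":0.75,"dz":11.8,"grip":5},{"ax":0,"ay":0,"az":0,"dx":0.9,"dy":0.75,"dz":11.8,"grip":2.5},{"ax":0,"ay":0,"az":0,"dx":0.9,"dy":0.75,"dz":11.8,"grip":2.5},{"ax":0,"ay":0,"az":0,"dx":0.9,"dy":0.75,"dz":11.8,"grip":2.5},{"ax":0,"ay":0,"az":0,"dx":0.9,"dy":0.75,"dz":11.8,"grip":2.5}]' 60; python3 - <<'E'
from h import *
st()
a=cam("side");save(a,"a5.png",(180,120,420,320),3)
E
```

```text
t: 6.8
tool_pos: [0.5324, 0.0098, 0.086]
eef_rot: [0.355, 0.935, 0.001, 0.0]
wrist_force: [0.3, 2.6, 6.2]
grip_width: 0.0353
t 6.8 p [0.5324 0.0098 0.086 ] yaw 48.4 z [ 0.001  0.001 -1.   ] F [0.3 2.6 6.2] g 0.0353 q [-0.23 -0.08 -0.35  1.3   0.    0.5 ]
```

View pics/a5.png

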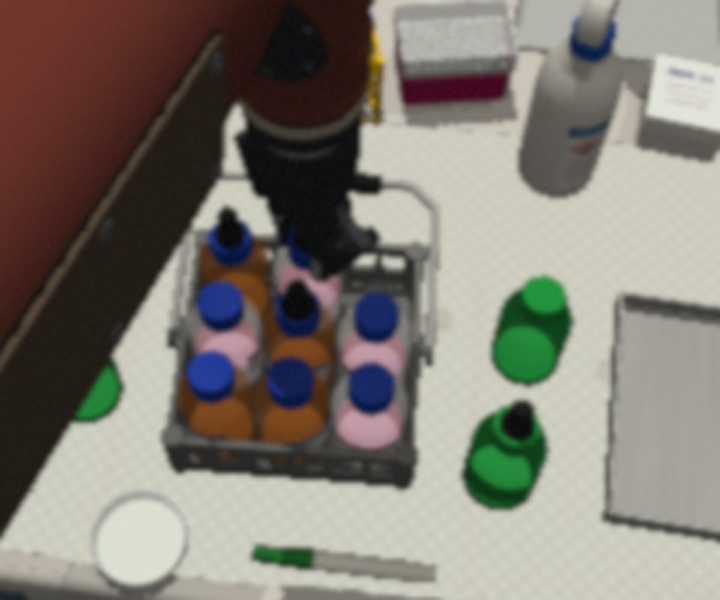

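```bash
python3 -m creep '[{"ax":0,"ay":0,"az":0,"dx":0,"dy":0,"dz":-0.3,"grip":2.5},{"ax":0,"ay":0,"az":0,"dx":0,"dy":0,"dz":-2,"grip":2.5},{"ax":0,"ay":0,"az":0,"dx":0,"dy":0,"dz":-5,"grip":2.5},{"ax":0,"ay":0,"az":0,"dx":0,"dy":0,"dz":-9,"grip":2.5},{"ax":0,"ay":0,"az":0,"dx":0,"dy":0,"dz":-13,"grip":2.5},{"ax":0,"ay":0,"az":0,"dx":0,"dy":0,"dz":-15.5,"grip":2.5},{"ax":0,"ay":0,"az":0,"dx":0,"dy":0,"dz":-15.5,"grip":2.5}]'; python3 - <<'E'
from h import *
st()
a=cam("side");save(a,"a6.png")
for d in r.mark_of("spill_tray","side"): print(d["confidence"],w(a,d["xyz"]))
E
```

```text
t: 7.72
tool_pos: [0.5332, 0.0094, 0.244]
eef_rot: [0.355, 0.935, 0.001, 0.003]
wrist_force: [-0.2, 0.2, -2.1]
grip_width: 0.0313
t 7.72 p [0.5332 0.0094 0.244 ] yaw 48.4 z [ 0.005 -0.    -1.   ] F [-0.2  0.2 -2.1] g 0.0313 q [-0.23 -0.1  -0.09  1.58  0.    0.5 ]
```

View pics/a6.png

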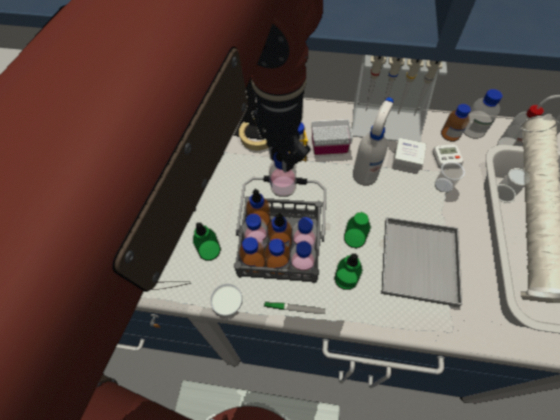

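```bash
python3 - <<'E'
from h import *
goal((.53,-.15,.244),48.4);goal((.52,-.324,.244),48.4);goal((.52,-.324,.085),48.4)
E
```

```text
{'dx': -10.46, 'dy': -12.07, 'dz': -0.35, 'ax': 0.001, 'ay': 0.0, 'az': -0.001}
{'dx': -21.27, 'dy': -25.74, 'dz': -0.36, 'ax': 0.001, 'ay': 0.0, 'az': -0.001}
{'dx': -21.27, 'dy': -25.75, 'dz': 15.54, 'ax': 0.001, 'ay': 0.0, 'az': -0.001}
```

```bash
python3 -m creep '[{"ax":0,"ay":0,"az":0,"dx":-1.5,"dy":-1.7,"dz":0,"grip":2.5},{"ax":0,"ay":0,"az":0,"dx":-4,"dy":-4.6,"dz":0,"grip":2.5},{"ax":0,"ay":0,"az":0,"dx":-7,"dy":-8.1,"dz":0,"grip":2.5},{"ax":0,"ay":0,"az":0,"dx":-10.4,"dy":-12,"dz":0,"grip":2.5},{"ax":0,"ay":0,"az":0,"dx":-13.5,"dy":-15.9,"dz":0,"grip":2.5},{"ax":0,"ay":0,"az":0,"dx":-16.5,"dy":-19.8,"dz":0,"grip":2.5},{"ax":0,"ay":0,"az":0,"dx":-19.5,"dy":-23.5,"dz":0,"grip":2.5},{"ax":0,"ay":0,"az":0,"dx":-21,"dy":-25.4,"dz":0,"grip":2.5},{"ax":0,"ay":0,"az":0,"dx":-21.3,"dy":-25.7,"dz":0,"grip":2.5},{"ax":0,"ay":0,"az":0,"dx":-21.3,"dy":-25.7,"dz":4,"grip":2.5},{"ax":0,"ay":0,"az":0,"dx":-21.3,"dy":-25.7,"dz":8,"grip":2.5},{"ax":0,"ay":0,"az":0,"dx":-21.3,"dy":-25.7,"dz":11.5,"grip":2.5},{"ax":0,"ay":0,"az":0,"dx":-21.3,"dy":-25.7,"dz":11.5,"grip":2.5}]'; python3 - <<'E'
from h import *
st()
a=cam("side");b=cam("top");save(a,"a7.png",(300,130,540,330),3)
P=cloud(a)
for C in(P,cloud(b)):
    m=(abs(C[...,2]-.022)<.004)&(C[...,0]>.36)&(C[...,0]<.6)&(C[...,1]<-.2)&(C[...,1]>-.45)
    X=C[m]; print(cv2.minAreaRect((X[:,:2]*1000).astype(np.float32)),np.percentile(X,[2,98],axis=0).round(3)[:,:2])
m=(P[...,0]>.47)&(P[...,0]<.57)&(P[...,1]<-.27)&(P[...,1]>-.37)
print(np.nanpercentile(P[m][:,2],[1,20,50,80]))
for d in r.mark_of("dropper","side"): print(round(d["confidence"],2),w(a,d["xyz"]).round(3))
E
```

```text
t: 9.45
tool_pos: [0.5192, -0.3209, 0.1222]
eef_rot: [0.355, 0.935, 0.002, -0.003]
wrist_force: [-0.1, 0.5, -1.7]
grip_width: 0.031
t 9.45 p [ 0.5192 -0.3209  0.1222] yaw 48.4 z [-0.004  0.005 -1.   ] F [-0.1  0.5 -1.7] g 0.031 q [-0.77  0.15 -0.05  1.38  0.   -0.04]
((475.959228515625, -324.1251220703125), (170.5320587158203, 191.5854034423828), 87.91241455078125) [[ 0.379 -0.41 ]
 [ 0.566 -0.237]]
((476.7754211425781, -323.38848876953125), (250.7553253173828, 24.804065704345703), 39.681758880615234) [[ 0.378 -0.405]
 [ 0.571 -0.24 ]]
[0.00094439 0.0048822  0.17633049 0.3465028 ]
0.9 [ 0.409 -0.156  0.001]
0.74 [ 0.52  -0.325  0.037]
```

View pics/a7.png

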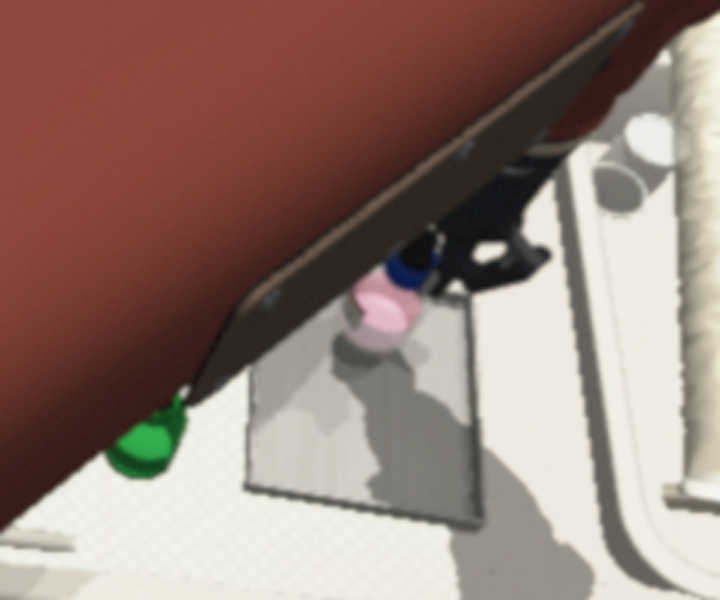

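```bash
python3 -m creep '[{"ax":0,"ay":0,"az":0,"dx":0,"dy":0,"dz":1.5,"grip":2.5},{"ax":0,"ay":0,"az":0,"dx":0,"dy":0,"dz":2.8,"grip":2.5},{"ax":0,"ay":0,"az":0,"dx":0,"dy":0,"dz":3.3,"grip":2.5},{"ax":0,"ay":0,"az":0,"dx":0,"dy":0,"dz":3.5,"grip":2.5},{"ax":0,"ay":0,"az":0,"dx":0,"dy":0,"dz":3.5,"grip":2.5}]'
```

```text
t: 10.22
tool_pos: [0.5215, -0.3238, 0.0924]
eef_rot: [0.355, 0.935, 0.0, 0.001]
wrist_force: [0.6, -0.5, -1.1]
grip_width: 0.031
```

```bash
python3 -m creep '[{"ax":0,"ay":0,"az":0,"dx":0,"dy":0,"dz":0.4,"grip":2.5},{"ax":0,"ay":0,"az":0,"dx":0,"dy":0,"dz":0.7,"grip":2.5},{"ax":0,"ay":0,"az":0,"dx":0,"dy":0,"dz":0.7,"grip":2.5},{"ax":0,"ay":0,"az":0,"dx":0,"dy":0,"dz":0.7,"grip":2.5}]'
```

```text
t: 10.72
tool_pos: [0.5224, -0.3249, 0.0875]
eef_rot: [0.355, 0.935, -0.001, 0.003]
wrist_force: [-1.1, -0.1, 9.5]
grip_width: 0.031
```

```bash
python3 -m creep '[{"ax":0,"ay":0,"az":0,"dx":0,"dy":0,"dz":0,"grip":2.5},{"ax":0,"ay":0,"az":0,"dx":0,"dy":0,"dz":0,"grip":3.5},{"ax":0,"ay":0,"az":0,"dx":0,"dy":0,"dz":0,"grip":5},{"ax":0,"ay":0,"az":0,"dx":0,"dy":0,"dz":0,"grip":5},{"ax":0,"ay":0,"az":0,"dx":0,"dy":0,"dz":-2,"grip":5},{"ax":0,"ay":0,"az":0,"dx":0,"dy":0,"dz":-6,"grip":5},{"ax":0,"ay":0,"az":0,"dx":0,"dy":0,"dz":-10,"grip":5},{"ax":0,"ay":0,"az":0,"dx":0,"dy":0,"dz":-13,"grip":5},{"ax":0,"ay":0,"az":0,"dx":0,"dy":0,"dz":-13,"grip":5}]'; python3 - <<'E'
from h import *
st()
goal((.5,-.15,.215),48.3);goal((.4745,.0065,.215),48.3);goal((.4745,.0065,.085),48.3)
E
```

```text
t: 11.85
tool_pos: [0.5229, -0.3255, 0.2221]
eef_rot: [0.355, 0.935, -0.002, 0.006]
wrist_force: [-0.4, 0.7, -0.2]
grip_width: 0.0502
t 11.85 p [ 0.5229 -0.3255  0.2221] yaw 48.4 z [ 0.009 -0.007 -1.   ] F [-0.4  0.7 -0.2] g 0.0502 q [-0.77  0.14  0.11  1.54  0.   -0.04]
{'dx': 13.38, 'dy': 11.6, 'dz': 0.56, 'ax': 0.001, 'ay': 0.012, 'az': 0.002}
{'dx': 25.67, 'dy': 21.61, 'dz': 0.42, 'ax': 0.001, 'ay': 0.012, 'az': 0.002}
{'dx': 25.82, 'dy': 21.61, 'dz': 13.42, 'ax': 0.001, 'ay': 0.012, 'az': 0.002}
```

```bash
python3 -m creep '[{"ax":0,"ay":0.012,"az":0,"dx":2,"dy":1.7,"dz":0,"grip":5},{"ax":0,"ay":0.012,"az":0,"dx":6,"dy":5.2,"dz":0,"grip":5},{"ax":0,"ay":0.012,"az":0,"dx":10,"dy":8.6,"dz":0,"grip":5},{"ax":0,"ay":0.012,"az":0,"dx":13.4,"dy":11.6,"dz":0,"grip":5},{"ax":0,"ay":0.012,"az":0,"dx":17,"dy":14.5,"dz":0,"grip":5},{"ax":0,"ay":0.012,"az":0,"dx":21,"dy":17.8,"dz":0,"grip":5},{"ax":0,"ay":0.012,"az":0,"dx":24.5,"dy":20.6,"dz":0,"grip":5},{"ax":0,"ay":0.012,"az":0,"dx":25.7,"dy":21.6,"dz":0,"grip":5},{"ax":0,"ay":0.012,"az":0,"dx":25.7,"dy":21.6,"dz":0,"grip":5},{"ax":0,"ay":0.012,"az":0,"dx":25.7,"dy":21.6,"dz":0,"grip":5}]'; python3 - <<'E'
from h import *
st()
a=cam("side");b=cam("top");save(a,"a8.png",(220,130,520,330),2.6)
for C in(cloud(a),cloud(b)):
  for z0,z1,n_ in((.128,.145,"bulb"),(.106,.117,"cap")):
    m=(C[...,2]>z0)&(C[...,2]<z1)&(C[...,0]>.36)&(C[...,0]<.6)&(C[...,1]<.09)
    n,l,s,c=cv2.connectedComponentsWithStats(m.astype(np.uint8))
    for i in range(1,n):
      if s[i,4]>15: print(n_,s[i,4],C[l==i].mean(0).round(4))
goal((.4745,.0065,.085),48.3)
E
```

```text
t: 13.1
tool_pos: [0.4742, 0.0058, 0.2189]
eef_rot: [0.355, 0.935, 0.0, -0.0]
wrist_force: [0.6, -0.3, 0.3]
grip_width: 0.0498
t 13.1 p [0.4742 0.0058 0.2189] yaw 48.4 z [-0.  0. -1.] F [ 0.6 -0.3  0.3] g 0.0498 q [-0.26 -0.28 -0.29  1.56  0.    0.46]
bulb 54 [0.5262 0.0645 0.1375]
bulb 81 [ 0.5929 -0.5684  0.1301]
bulb 56 [0.4729 0.0046 0.1373]
bulb 57 [ 0.521  -0.3281  0.1357]
bulb 54 [ 0.4064 -0.1565  0.1335]
cap 100 [0.523  0.0635 0.1116]
cap 547 [ 0.5353 -0.5583  0.1113]
cap 172 [0.4709 0.0617 0.1108]
cap 112 [0.4703 0.0046 0.1118]
cap 179 [ 0.4778 -0.0515  0.1111]
cap 116 [ 0.5187 -0.3269  0.11  ]
cap 185 [0.4148 0.0579 0.1109]
cap 189 [0.418  0.002  0.1109]
cap 187 [ 0.4214 -0.0548  0.1109]
cap 75 [ 0.4032 -0.1556  0.1098]
bulb 76 [ 0.5909 -0.5694  0.1304]
bulb 134 [ 0.5714 -0.6906  0.1341]
bulb 40 [ 0.5219 -0.327   0.1363]
bulb 296 [ 0.4198 -0.6641  0.13  ]
bulb 37 [ 0.4073 -0.1544  0.1347]
cap 471 [ 0.5356 -0.5622  0.1115]
cap 86 [ 0.5205 -0.3258  0.1106]
cap 50 [ 0.5157 -0.1714  0.1075]
cap 62 [ 0.483  -0.0547  0.1113]
cap 85 [ 0.4143 -0.6455  0.1119]
cap 144 [ 0.4219 -0.0529  0.1123]
cap 59 [ 0.405  -0.1541  0.1094]
{'dx': 0.04, 'dy': 0.08, 'dz': 13.4, 'ax': 0.0, 'ay': -0.001, 'az': 0.0}
```

View pics/a8.png

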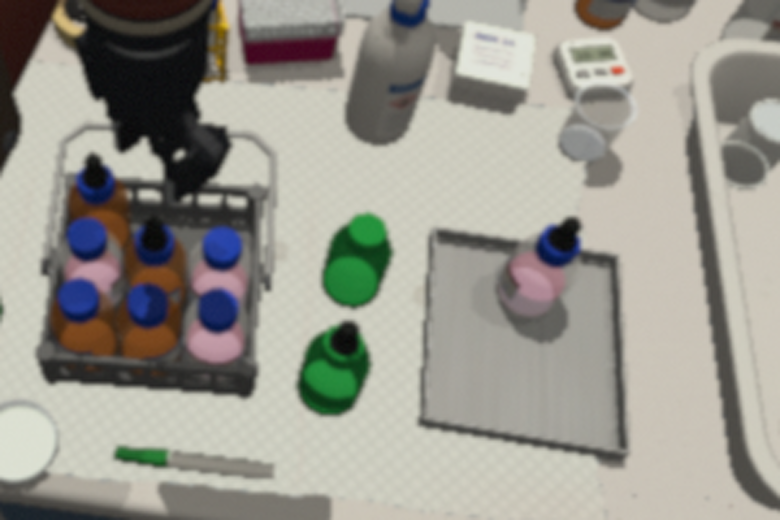

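```bash
python3 -m creep '[{"ax":0,"ay":0,"az":0,"dx":0,"dy":0.05,"dz":3,"grip":5},{"ax":0,"ay":0,"az":0,"dx":0,"dy":0.05,"dz":6,"grip":5},{"ax":0,"ay":0,"az":0,"dx":0,"dy":0.05,"dz":9,"grip":5},{"ax":0,"ay":0,"az":0,"dx":0,"dy":0.05,"dz":12,"grip":5},{"ax":0,"ay":0,"az":0,"dx":0,"dy":0.05,"dz":13.5,"grip":5},{"ax":0,"ay":0,"az":0,"dx":0,"dy":0.05,"dz":13.5,"grip":5},{"ax":0,"ay":0,"az":0,"dx":0,"dy":0.05,"dz":13.5,"grip":2.5},{"ax":0,"ay":0,"az":0,"dx":0,"dy":0.05,"dz":13.5,"grip":2.5},{"ax":0,"ay":0,"az":0,"dx":0,"dy":0.05,"dz":13.5,"grip":2.5},{"ax":0,"ay":0,"az":0,"dx":0,"dy":0.05,"dz":13.5,"grip":2.5},{"ax":0,"ay":0,"az":0,"dx":0,"dy":0.05,"dz":13.5,"grip":2.5},{"ax":0,"ay":0,"az":0,"dx":0,"dy":0.05,"dz":13.5,"grip":2.5}]' 60; python3 - <<'E'
from h import *
st()
E
python3 -m creep '[{"ax":0,"ay":0,"az":0,"dx":0,"dy":0,"dz":-0.4,"grip":2.5},{"ax":0,"ay":0,"az":0,"dx":0,"dy":0,"dz":-2,"grip":2.5},{"ax":0,"ay":0,"az":0,"dx":0,"dy":0,"dz":-5,"grip":2.5},{"ax":0,"ay":0,"az":0,"dx":0,"dy":0,"dz":-9,"grip":2.5},{"ax":0,"ay":0,"az":0,"dx":0,"dy":0,"dz":-13,"grip":2.5},{"ax":0,"ay":0,"az":0,"dx":0,"dy":0,"dz":-16.5,"grip":2.5},{"ax":0,"ay":0,"az":0,"dx":0,"dy":0,"dz":-16.5,"grip":2.5},{"ax":0,"ay":0,"az":0,"dx":0,"dy":0,"dz":-16.5,"grip":2.5}]'; python3 - <<'E'
from h import *
st()
a=cam("side");save(a,"a9.png",(220,130,520,330),2.6)
for d in r.mark_of("dropper","side"): print(round(d["confidence"],2),w(a,d["xyz"]).round(3))
goal((.51,-.15,.25),48.4);goal((.429,-.362,.25),48.4);goal((.429,-.362,.1),48.4)
E
```

```text
t: 14.7
tool_pos: [0.4757, 0.0059, 0.0857]
eef_rot: [0.356, 0.935, 0.0, 0.001]
wrist_force: [1.8, 2.0, 6.0]
grip_width: 0.0355
t 14.7 p [0.4757 0.0059 0.0857] yaw 48.3 z [ 0.002  0.    -1.   ] F [1.8 2.  6. ] g 0.0355 q [-0.26 -0.26 -0.52  1.31  0.    0.46]
t: 15.7
tool_pos: [0.4751, 0.0059, 0.2502]
eef_rot: [0.356, 0.935, 0.0, 0.001]
wrist_force: [-0.9, -0.1, -1.6]
grip_width: 0.0312
t 15.7 p [0.4751 0.0059 0.2502] yaw 48.3 z [ 0.002  0.    -1.   ] F [-0.9 -0.1 -1.6] g 0.0312 q [-0.26 -0.27 -0.23  1.62  0.    0.46]
0.75 [0.534 0.063 0.004]
0.63 [ 0.409 -0.157  0.001]
0.58 [0.472 0.007 0.168]
0.57 [0.434 0.171 0.001]
{'dx': -13.01, 'dy': -9.3, 'dz': -0.07, 'ax': 0.001, 'ay': -0.0, 'az': -0.001}
{'dx': -21.06, 'dy': -30.52, 'dz': -0.08, 'ax': 0.001, 'ay': -0.0, 'az': -0.001}
{'dx': -21.06, 'dy': -30.53, 'dz': 14.92, 'ax': 0.001, 'ay': -0.0, 'az': -0.001}
```

View pics/a9.png

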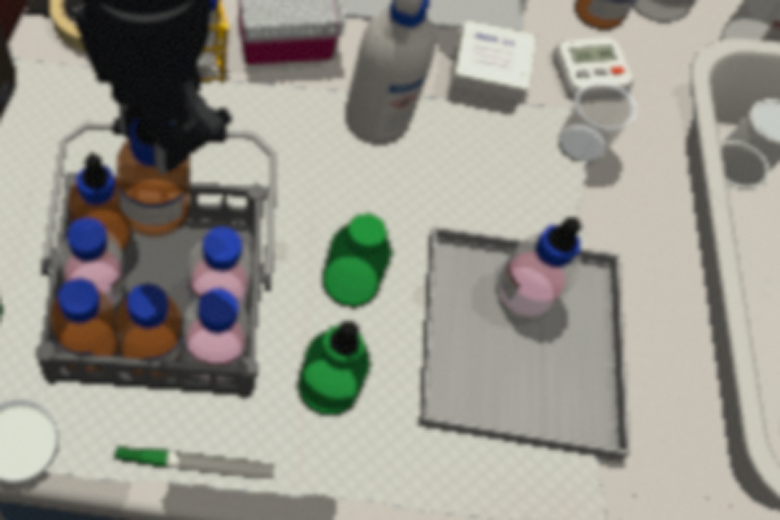

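```bash
python3 -m creep '[{"ax":0,"ay":0,"az":0,"dx":-2,"dy":-1.5,"dz":0,"grip":2.5},{"ax":0,"ay":0,"az":0,"dx":-5,"dy":-3.6,"dz":0,"grip":2.5},{"ax":0,"ay":0,"az":0,"dx":-9,"dy":-6.5,"dz":0,"grip":2.5},{"ax":0,"ay":0,"az":0,"dx":-13,"dy":-9.3,"dz":0,"grip":2.5},{"ax":0,"ay":0,"az":0,"dx":-14.6,"dy":-13.5,"dz":0,"grip":2.5},{"ax":0,"ay":0,"az":0,"dx":-16.2,"dy":-17.8,"dz":0,"grip":2.5},{"ax":0,"ay":0,"az":0,"dx":-17.8,"dy":-22,"dz":0,"grip":2.5},{"ax":0,"ay":0,"az":0,"dx":-19.4,"dy":-26.3,"dz":0,"grip":2.5},{"ax":0,"ay":0,"az":0,"dx":-20.7,"dy":-29.5,"dz":0,"grip":2.5},{"ax":0,"ay":0,"az":0,"dx":-21.1,"dy":-30.5,"dz":0,"grip":2.5},{"ax":0,"ay":0,"az":0,"dx":-21.1,"dy":-30.5,"dz":0,"grip":2.5},{"ax":0,"ay":0,"az":0,"dx":-21.1,"dy":-30.5,"dz":4,"grip":2.5},{"ax":0,"ay":0,"az":0,"dx":-21.1,"dy":-30.5,"dz":8,"grip":2.5},{"ax":0,"ay":0,"az":0,"dx":-21.1,"dy":-30.5,"dz":12,"grip":2.5},{"ax":0,"ay":0,"az":0,"dx":-21.1,"dy":-30.5,"dz":13.5,"grip":2.5},{"ax":0,"ay":0,"az":0,"dx":-21.1,"dy":-30.5,"dz":13.5,"grip":2.5}]'; python3 - <<'E'
from h import *
st()
a=cam("side");save(a,"b1.png",(300,130,540,330),3)
for d in r.mark_of("spill_tray","side"): print(d["confidence"],w(a,d["xyz"]).round(3))
for d in r.mark_of("dropper","side"): print(round(d["confidence"],2),w(a,d["xyz"]).round(3))
E
```

```text
t: 17.8
tool_pos: [0.4296, -0.3609, 0.1138]
eef_rot: [0.355, 0.935, 0.001, -0.001]
wrist_force: [0.6, -0.4, -0.7]
grip_width: 0.0311
t 17.8 p [ 0.4296 -0.3609  0.1138] yaw 48.4 z [-0.     0.002 -1.   ] F [ 0.6 -0.4 -0.7] g 0.0311 q [-0.93 -0.   -0.22  1.35  0.   -0.21]
0.93 [ 0.425 -0.363  0.03 ]
```

View pics/b1.png

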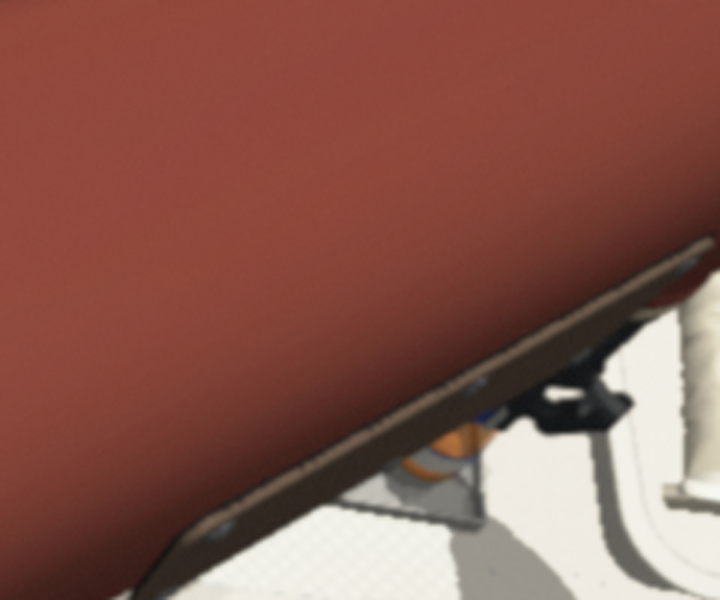

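```bash
python3 -m creep '[{"ax":0,"ay":0,"az":0,"dx":0,"dy":0,"dz":1.2,"grip":2.5},{"ax":0,"ay":0,"az":0,"dx":0,"dy":0,"dz":2.2,"grip":2.5},{"ax":0,"ay":0,"az":0,"dx":0,"dy":0,"dz":2.7,"grip":2.5},{"ax":0,"ay":0,"az":0,"dx":0,"dy":0,"dz":2.9,"grip":2.5},{"ax":0,"ay":0,"az":0,"dx":0,"dy":0,"dz":2.9,"grip":2.5},{"ax":0,"ay":0,"az":0,"dx":0,"dy":0,"dz":2.9,"grip":2.5}]'
```

```text
t: 18.7
tool_pos: [0.4305, -0.363, 0.0877]
eef_rot: [0.356, 0.935, -0.001, 0.002]
wrist_force: [-1.6, 0.9, 4.9]
grip_width: 0.0313
```

Contact at 4.9 N, so I'm releasing.

```bash
python3 -m creep '[{"ax":0,"ay":0,"az":0,"dx":0,"dy":0,"dz":0.1,"grip":2.5},{"ax":0,"ay":0,"az":0,"dx":0,"dy":0,"dz":0,"grip":3.5},{"ax":0,"ay":0,"az":0,"dx":0,"dy":0,"dz":0,"grip":5},{"ax":0,"ay":0,"az":0,"dx":0,"dy":0,"dz":0,"grip":5},{"ax":0,"ay":0,"az":0,"dx":0,"dy":0,"dz":-2,"grip":5},{"ax":0,"ay":0,"az":0,"dx":0,"dy":0,"dz":-6,"grip":5},{"ax":0,"ay":0,"az":0,"dx":0,"dy":0,"dz":-10,"grip":5},{"ax":0,"ay":0,"az":0,"dx":0,"dy":0,"dz":-13.5,"grip":5},{"ax":0,"ay":0,"az":0,"dx":0,"dy":0,"dz":-13.5,"grip":5}]'; python3 - <<'E'
from h import *
st()
goal((.5,-.15,.222),48.3);goal((.5285,.0655,.222),48.3);goal((.5285,.0655,.085),48.3)
E
```

```text
t: 19.82
tool_pos: [0.4312, -0.3641, 0.2274]
eef_rot: [0.356, 0.935, -0.002, 0.004]
wrist_force: [0.2, -1.2, -0.6]
grip_width: 0.05
t 19.82 p [ 0.4312 -0.3641  0.2274] yaw 48.3 z [ 0.006 -0.007 -1.   ] F [ 0.2 -1.2 -0.6] g 0.05 q [-0.93 -0.02 -0.04  1.54  0.   -0.21]
{'dx': 9.1, 'dy': 20.56, 'dz': 0.43, 'ax': -0.001, 'ay': 0.01, 'az': 0.001}
{'dx': 21.29, 'dy': 38.56, 'dz': 0.29, 'ax': -0.001, 'ay': 0.01, 'az': 0.001}
{'dx': 21.42, 'dy': 38.57, 'dz': 13.99, 'ax': -0.001, 'ay': 0.01, 'az': 0.001}
```

```bash
python3 -m creep '[{"ax":0,"ay":0.01,"az":0,"dx":1,"dy":2.2,"dz":0.3,"grip":5},{"ax":0,"ay":0.01,"az":0,"dx":3,"dy":6.8,"dz":0.3,"grip":5},{"ax":0,"ay":0.01,"az":0,"dx":5,"dy":11.4,"dz":0.3,"grip":5},{"ax":0,"ay":0.01,"az":0,"dx":7,"dy":16,"dz":0.3,"grip":5},{"ax":0,"ay":0.01,"az":0,"dx":9.1,"dy":20.6,"dz":0.3,"grip":5},{"ax":0,"ay":0.01,"az":0,"dx":12,"dy":24.9,"dz":0.3,"grip":5},{"ax":0,"ay":0.01,"az":0,"dx":15,"dy":29.2,"dz":0.3,"grip":5},{"ax":0,"ay":0.01,"az":0,"dx":18,"dy":33.7,"dz":0.3,"grip":5},{"ax":0,"ay":0.01,"az":0,"dx":20.4,"dy":37.2,"dz":0.3,"grip":5},{"ax":0,"ay":0.01,"az":0,"dx":21.3,"dy":38.6,"dz":0.3,"grip":5},{"ax":0,"ay":0.01,"az":0,"dx":21.3,"dy":38.6,"dz":0.3,"grip":5},{"ax":0,"ay":0.01,"az":0,"dx":21.3,"dy":38.6,"dz":0.3,"grip":5}]'; python3 - <<'E'
from h import *
st()
a=cam("side");b=cam("top");save(a,"b2.png",(220,130,520,330),2.6)
for C in(cloud(a),cloud(b)):
  for z0,z1,n_ in((.128,.145,"bulb"),(.106,.117,"cap")):
    m=(C[...,2]>z0)&(C[...,2]<z1)&(C[...,0]>.36)&(C[...,0]<.6)&(C[...,1]<.09)&(C[...,1]>-.5)
    n,l,s,c=cv2.connectedComponentsWithStats(m.astype(np.uint8))
    for i in range(1,n):
      if s[i,4]>15: print(n_,s[i,4],C[l==i].mean(0).round(4))
goal((.5285,.0655,.085),48.3)
E
```

```text
t: 21.32
tool_pos: [0.5285, 0.0651, 0.2216]
eef_rot: [0.356, 0.935, -0.001, -0.001]
wrist_force: [0.4, 0.7, -0.2]
grip_width: 0.0501
t 21.32 p [0.5285 0.0651 0.2216] yaw 48.3 z [-0.002 -0.001 -1.   ] F [ 0.4  0.7 -0.2] g 0.0501 q [-0.12 -0.1  -0.13  1.55 -0.    0.61]
bulb 52 [0.5263 0.0644 0.138 ]
bulb 57 [ 0.5212 -0.3281  0.1357]
bulb 54 [ 0.4065 -0.1565  0.1334]
bulb 67 [ 0.4266 -0.3631  0.136 ]
cap 104 [0.5231 0.0634 0.1118]
cap 42 [ 0.5118 -0.1734  0.1069]
cap 167 [0.4712 0.0616 0.1109]
cap 176 [ 0.4781 -0.0516  0.111 ]
cap 112 [ 0.5185 -0.3273  0.1101]
cap 183 [0.4147 0.0579 0.111 ]
cap 189 [0.4181 0.0021 0.1108]
cap 184 [ 0.4218 -0.0548  0.111 ]
cap 78 [ 0.4036 -0.1561  0.1095]
cap 134 [ 0.4244 -0.3618  0.1097]
bulb 40 [ 0.5219 -0.3266  0.1367]
bulb 45 [ 0.4276 -0.3623  0.1362]
bulb 35 [ 0.4079 -0.1548  0.1347]
cap 90 [ 0.5208 -0.3251  0.1103]
cap 35 [ 0.5158 -0.1732  0.1079]
cap 143 [ 0.4781 -0.0495  0.1117]
cap 75 [ 0.4267 -0.3589  0.1104]
cap 148 [ 0.4219 -0.0532  0.1115]
cap 147 [0.4189 0.0037 0.1115]
cap 36 [0.4158 0.0489 0.1113]
cap 57 [ 0.4044 -0.1519  0.1093]
{'dx': 0.05, 'dy': 0.06, 'dz': 13.68, 'ax': -0.002, 'ay': -0.001, 'az': -0.001}
```

View pics/b2.png

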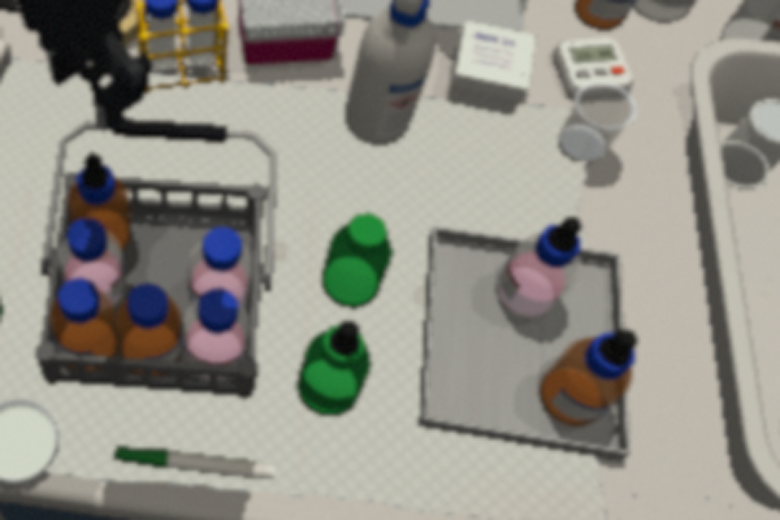

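Two bottles stand in the tray, and the tray hasn't moved. The third dropper is the far-left one at crop (95,180).

```bash
python3 -m creep '[{"ax":0,"ay":0,"az":0,"dx":0.05,"dy":0.05,"dz":3,"grip":5},{"ax":0,"ay":0,"az":0,"dx":0.05,"dy":0.05,"dz":6,"grip":5},{"ax":0,"ay":0,"az":0,"dx":0.05,"dy":0.05,"dz":9,"grip":5},{"ax":0,"ay":0,"az":0,"dx":0.05,"dy":0.05,"dz":12,"grip":5},{"ax":0,"ay":0,"az":0,"dx":0.05,"dy":0.05,"dz":13.8,"grip":5},{"ax":0,"ay":0,"az":0,"dx":0.05,"dy":0.05,"dz":13.8,"grip":5},{"ax":0,"ay":0,"az":0,"dx":0.05,"dy":0.05,"dz":13.8,"grip":2.5},{"ax":0,"ay":0,"az":0,"dx":0.05,"dy":0.05,"dz":13.8,"grip":2.5},{"ax":0,"ay":0,"az":0,"dx":0.05,"dy":0.05,"dz":13.8,"grip":2.5},{"ax":0,"ay":0,"az":0,"dx":0.05,"dy":0.05,"dz":13.8,"grip":2.5},{"ax":0,"ay":0,"az":0,"dx":0.05,"dy":0.05,"dz":13.8,"grip":2.5},{"ax":0,"ay":0,"az":0,"dx":0.05,"dy":0.05,"dz":13.8,"grip":2.5}]' 60; python3 - <<'E'
from h import *
st()
E
python3 -m creep '[{"ax":0,"ay":0,"az":0,"dx":0,"dy":0,"dz":-0.4,"grip":2.5},{"ax":0,"ay":0,"az":0,"dx":0,"dy":0,"dz":-2,"grip":2.5},{"ax":0,"ay":0,"az":0,"dx":0,"dy":0,"dz":-5,"grip":2.5},{"ax":0,"ay":0,"az":0,"dx":0,"dy":0,"dz":-9,"grip":2.5},{"ax":0,"ay":0,"az":0,"dx":0,"dy":0,"dz":-13,"grip":2.5},{"ax":0,"ay":0,"az":0,"dx":0,"dy":0,"dz":-16.5,"grip":2.5},{"ax":0,"ay":0,"az":0,"dx":0,"dy":0,"dz":-16.5,"grip":2.5},{"ax":0,"ay":0,"az":0,"dx":0,"dy":0,"dz":-16.5,"grip":2.5}]'; python3 - <<'E'
from h import *
st()
a=cam("side");save(a,"b3.png",(220,130,520,330),2.6)
for d in r.mark_of("dropper","side"): print(round(d["confidence"],2),w(a,d["xyz"]).round(3))
goal((.51,-.15,.25),48.4);goal((.434,-.282,.25),48.4);goal((.434,-.282,.11),48.4)
E
```

```text
t: 22.92
tool_pos: [0.5292, 0.0654, 0.0851]
eef_rot: [0.356, 0.934, -0.0, 0.0]
wrist_force: [-0.5, 0.8, 7.2]
grip_width: 0.036
t 22.93 p [0.5292 0.0654 0.0851] yaw 48.3 z [ 0.001 -0.001 -1.   ] F [-0.5  0.8  7.2] g 0.036 q [-0.12 -0.07 -0.35  1.3  -0.    0.61]
t: 23.92
tool_pos: [0.5289, 0.0655, 0.2497]
eef_rot: [0.356, 0.934, -0.0, 0.0]
wrist_force: [-0.6, -0.4, -1.6]
grip_width: 0.036
t 23.93 p [0.5289 0.0655 0.2497] yaw 48.3 z [-0.    -0.001 -1.   ] F [-0.6 -0.4 -1.6] g 0.036 q [-0.12 -0.1  -0.07  1.6  -0.    0.61]
0.8 [ 0.428 -0.365  0.005]
0.73 [0.436 0.17  0.001]
0.69 [ 0.518 -0.329  0.002]
0.67 [0.529 0.065 0.168]
0.65 [ 0.405 -0.158  0.001]
0.59 [ 0.417 -0.002  0.004]
{'dx': -12.98, 'dy': -17.32, 'dz': -0.1, 'ax': -0.002, 'ay': -0.001, 'az': -0.002}
{'dx': -16.09, 'dy': -32.23, 'dz': -0.08, 'ax': -0.002, 'ay': -0.001, 'az': -0.002}
{'dx': -16.1, 'dy': -32.21, 'dz': 13.92, 'ax': -0.002, 'ay': -0.001, 'az': -0.002}
```

View pics/b3.png

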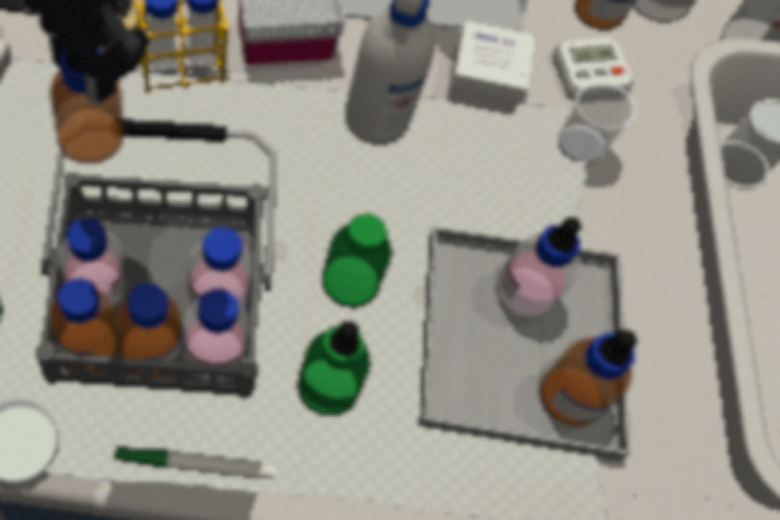

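```bash
python3 -m creep '[{"ax":0,"ay":0,"az":0,"dx":-1.5,"dy":-2,"dz":0,"grip":2.5},{"ax":0,"ay":0,"az":0,"dx":-4,"dy":-5.3,"dz":0,"grip":2.5},{"ax":0,"ay":0,"az":0,"dx":-7,"dy":-9.3,"dz":0,"grip":2.5},{"ax":0,"ay":0,"az":0,"dx":-10,"dy":-13.3,"dz":0,"grip":2.5},{"ax":0,"ay":0,"az":0,"dx":-13,"dy":-17.3,"dz":0,"grip":2.5},{"ax":0,"ay":0,"az":0,"dx":-14,"dy":-22,"dz":0,"grip":2.5},{"ax":0,"ay":0,"az":0,"dx":-15,"dy":-27,"dz":0,"grip":2.5},{"ax":0,"ay":0,"az":0,"dx":-15.9,"dy":-31,"dz":0,"grip":2.5},{"ax":0,"ay":0,"az":0,"dx":-16.1,"dy":-32.2,"dz":0,"grip":2.5},{"ax":0,"ay":0,"az":0,"dx":-16.1,"dy":-32.2,"dz":0,"grip":2.5},{"ax":0,"ay":0,"az":0,"dx":-16.1,"dy":-32.2,"dz":4,"grip":2.5},{"ax":0,"ay":0,"az":0,"dx":-16.1,"dy":-32.2,"dz":8,"grip":2.5},{"ax":0,"ay":0,"az":0,"dx":-16.1,"dy":-32.2,"dz":12,"grip":2.5},{"ax":0,"ay":0,"az":0,"dx":-16.1,"dy":-32.2,"dz":13.3,"grip":2.5},{"ax":0,"ay":0,"az":0,"dx":-16.1,"dy":-32.2,"dz":13.3,"grip":2.5}]'; python3 - <<'E'
from h import *
st()
a=cam("side");save(a,"b4.png",(300,130,540,330),3)
for d in r.mark_of("dropper","side"): print(round(d["confidence"],2),w(a,d["xyz"]).round(3))
E
```

```text
t: 25.9
tool_pos: [0.4342, -0.2809, 0.1161]
eef_rot: [0.356, 0.935, -0.0, -0.001]
wrist_force: [-0.1, -0.6, -0.9]
grip_width: 0.0312
t 25.9 p [ 0.4342 -0.2809  0.1161] yaw 48.3 z [-0.002  0.    -1.   ] F [-0.1 -0.6 -0.9] g 0.0312 q [-0.83 -0.14 -0.35  1.36 -0.   -0.1 ]
0.78 [ 0.429 -0.364  0.006]
0.71 [ 0.438 -0.285  0.032]
0.2 [ 0.478 -0.322 -0.   ]
```

View pics/b4.png

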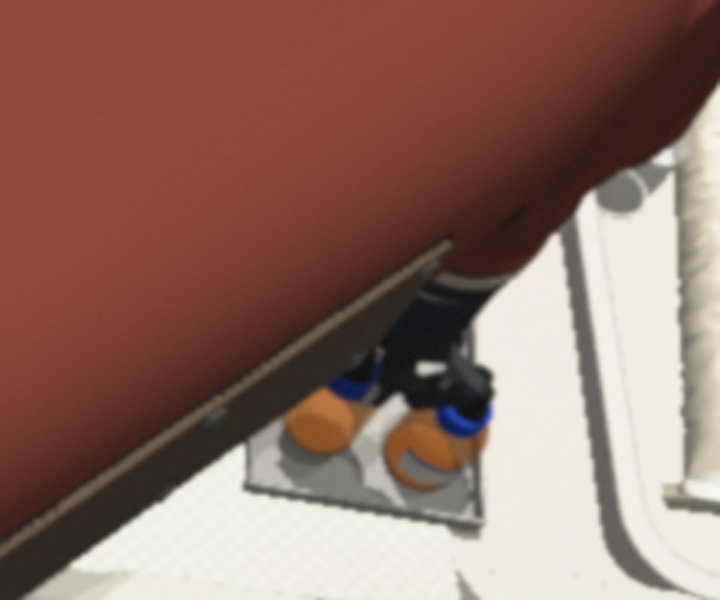

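```bash
python3 -m creep '[{"ax":0,"ay":0,"az":0,"dx":0,"dy":0,"dz":1.2,"grip":2.5},{"ax":0,"ay":0,"az":0,"dx":0,"dy":0,"dz":2.2,"grip":2.5},{"ax":0,"ay":0,"az":0,"dx":0,"dy":0,"dz":2.7,"grip":2.5},{"ax":0,"ay":0,"az":0,"dx":0,"dy":0,"dz":3.0,"grip":2.5},{"ax":0,"ay":0,"az":0,"dx":0,"dy":0,"dz":3.1,"grip":2.5},{"ax":0,"ay":0,"az":0,"dx":0,"dy":0,"dz":3.1,"grip":2.5}]'
```

```text
t: 26.75
tool_pos: [0.4354, -0.2827, 0.0879]
eef_rot: [0.356, 0.934, -0.001, 0.001]
wrist_force: [-0.7, 1.1, 4.9]
grip_width: 0.031
```

```bash
python3 -m creep '[{"ax":0,"ay":0,"az":0,"dx":0,"dy":0,"dz":0.1,"grip":2.5},{"ax":0,"ay":0,"az":0,"dx":0,"dy":0,"dz":0,"grip":3.5},{"ax":0,"ay":0,"az":0,"dx":0,"dy":0,"dz":0,"grip":5},{"ax":0,"ay":0,"az":0,"dx":0,"dy":0,"dz":0,"grip":5},{"ax":0,"ay":0,"az":0,"dx":0,"dy":0,"dz":-2,"grip":5},{"ax":0,"ay":0,"az":0,"dx":0,"dy":0,"dz":-6,"grip":5},{"ax":0,"ay":0,"az":0,"dx":0,"dy":0,"dz":-10,"grip":5},{"ax":0,"ay":0,"az":0,"dx":0,"dy":0,"dz":-13.5,"grip":5},{"ax":0,"ay":0,"az":0,"dx":0,"dy":0,"dz":-17,"grip":5},{"ax":0,"ay":0,"az":0,"dx":0,"dy":0,"dz":-17,"grip":5}]'; python3 - <<'E'
from h import *
st()
a=cam("side");b=cam("top");save(a,"b5.png",(300,130,540,330),3)
C=cloud(b);
for n,im in(("top",b),("side",a)):
  for d in r.mark_of("cylinder",n): print(round(d["confidence"],2),w(im,d["xyz"]).round(4))
# foot of cylinder: disc at z~.01
for C in(cloud(a),C):
    m=(abs(C[...,2]-.010)<.004)&(np.hypot(C[...,0]-.463,C[...,1]-.316)<.045)
    X=C[m]; print(len(X),cv2.minEnclosingCircle((X[:,:2]*1000).astype(np.float32)))
goal((.40,-.1,.26),48.3);
E
```

```text
t: 28.0
tool_pos: [0.436, -0.2831, 0.2608]
eef_rot: [0.356, 0.934, -0.002, 0.003]
wrist_force: [-0.0, -0.1, -0.3]
grip_width: 0.0501
t 28.0 p [ 0.436  -0.2831  0.2608] yaw 48.3 z [ 0.004 -0.007 -1.   ] F [-0.  -0.1 -0.3] g 0.0501 q [-0.83 -0.14 -0.09  1.61 -0.   -0.1 ]
0.94 [0.4626 0.3172 0.0025]
0 ((0.0, 0.0), 0.0)
158 ((462.9833679199219, 316.35748291015625), 44.49407196044922)
{'dx': 14.7, 'dy': 11.26, 'dz': -0.38, 'ax': -0.002, 'ay': 0.001, 'az': -0.0}
```

View pics/b5.png

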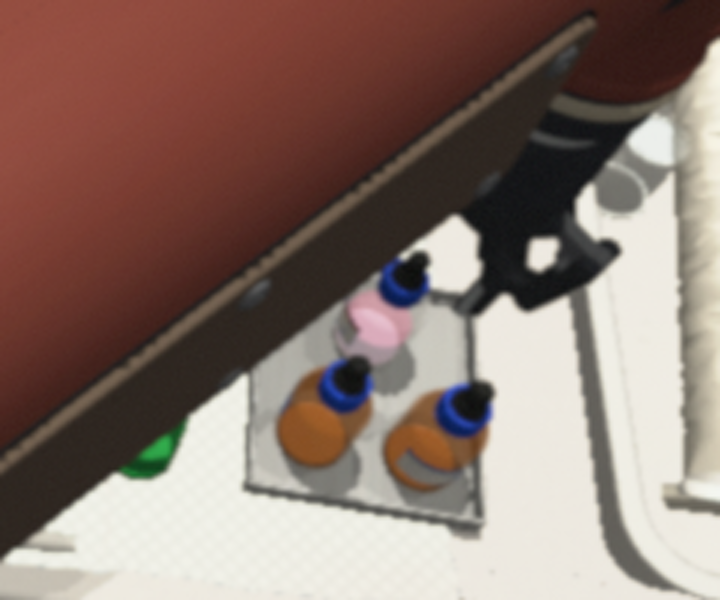

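```bash
python3 - <<'E'
from h import *
goal((.39,-.1,.27),48.3);goal((.385,.1,.27),60);goal((.35,.25,.27),75);goal((.34,.345,.22),75)
goal((.34,.345,.2),75,52,-15)
E
```

```text
{'dx': 15.45, 'dy': 10.59, 'dz': -1.38, 'ax': -0.002, 'ay': 0.001, 'az': -0.0}
{'dx': 29.13, 'dy': 25.19, 'dz': -1.41, 'ax': -0.002, 'ay': 0.001, 'az': -0.204}
{'dx': 41.72, 'dy': 34.06, 'dz': -1.44, 'ax': -0.002, 'ay': 0.001, 'az': -0.466}
{'dx': 48.79, 'dy': 40.49, 'dz': 3.54, 'ax': -0.002, 'ay': 0.001, 'az': -0.466}
{'dx': 48.8, 'dy': 40.49, 'dz': 5.54, 'ax': -0.213, 'ay': -0.89, 'az': -0.433}
```

```bash
python3 -m creep '[{"ax":0,"ay":0,"az":0,"dx":3,"dy":2.1,"dz":-1,"grip":2},{"ax":0,"ay":0,"az":0,"dx":7,"dy":4.8,"dz":-1.4,"grip":2},{"ax":0,"ay":0,"az":0,"dx":11,"dy":7.5,"dz":-1.4,"grip":2},{"ax":0,"ay":0,"az":0,"dx":15.4,"dy":10.6,"dz":-1.4,"grip":2},{"ax":0,"ay":0,"az":-0.06,"dx":19,"dy":14.4,"dz":-1.4,"grip":2},{"ax":0,"ay":0,"az":-0.12,"dx":22.5,"dy":18.2,"dz":-1.4,"grip":2},{"ax":0,"ay":0,"az":-0.18,"dx":26,"dy":21.8,"dz":-1.4,"grip":2},{"ax":0,"ay":0,"az":-0.23,"dx":29.2,"dy":25.2,"dz":-1.4,"grip":2},{"ax":0,"ay":0,"az":-0.3,"dx":33,"dy":28,"dz":-1.4,"grip":2},{"ax":0,"ay":0,"az":-0.37,"dx":37,"dy":31,"dz":-1.4,"grip":2},{"ax":0,"ay":0,"az":-0.42,"dx":41,"dy":34,"dz":-1.4,"grip":2},{"ax":0,"ay":0,"az":-0.466,"dx":45,"dy":37,"dz":-1.4,"grip":2},{"ax":0,"ay":0,"az":-0.466,"dx":48,"dy":39.8,"dz":0,"grip":2},{"ax":0,"ay":0,"az":-0.466,"dx":48.8,"dy":40.5,"dz":2,"grip":2},{"ax":0,"ay":0,"az":-0.466,"dx":48.8,"dy":40.5,"dz":3,"grip":2}]'; python3 - <<'E'
from h import *
st()
goal((.34,.345,.22),75,26,-15)
goal((.34,.345,.2),75,52,-15)
a=cam("side");b=cam("top");save(a,"b6.png")
for n,im in(("top",b),("side",a)):
  for d in r.mark_of("spill_tray",n)[:1]+r.mark_of("cylinder",n)[:2]: print(round(d["confidence"],2),w(im,d["xyz"]).round(4))
E
```

```text
t: 30.08
tool_pos: [0.3389, 0.3452, 0.2231]
eef_rot: [0.13, 0.992, -0.002, -0.001]
wrist_force: [-0.1, -0.3, -0.0]
grip_width: 0.0199
t 30.07 p [0.3389 0.3452 0.2231] yaw 75.1 z [-0.003 -0.003 -1.   ] F [-0.1 -0.3 -0. ] g 0.0199 q [ 0.52 -0.25 -0.25  1.57 -0.    0.78]
{'dx': -0.11, 'dy': 0.01, 'dz': 0.31, 'ax': -0.004, 'ay': -0.456, 'az': 0.002}
{'dx': -0.12, 'dy': 0.02, 'dz': 2.31, 'ax': -0.003, 'ay': -0.91, 'az': 0.003}
0.84 [ 0.4775 -0.3221  0.0029]
0.81 [0.4645 0.3174 0.0009]
0.56 [ 0.4758 -0.3212 -0.0013]
0.79 [0.4631 0.318  0.0013]
0.46 [ 0.4255 -0.0559  0.0069]
```

View pics/b6.png

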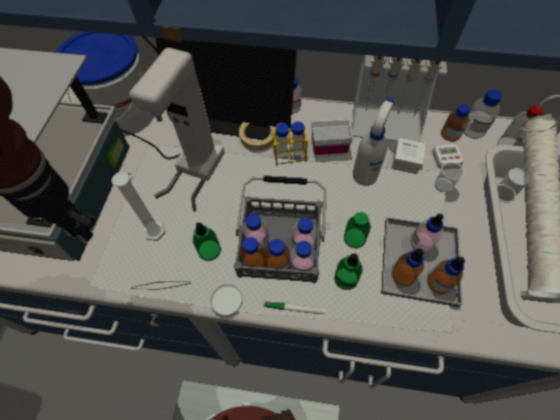

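```bash
python3 - <<'E'
from h import *
a=cam("side");b=cam("top")
C=cloud(b)
for u,v in[(98,150),(95,180),(95,220),(92,270),(90,285),(75,145),(60,280),(80,245)]:
    print((u,v),C[v,u].round(3))
for z0,z1 in((.02,.1),(.1,.2),(.2,.3),(.3,.4)):
    for C in(cloud(b),cloud(a)):
        m=(C[...,2]>z0)&(C[...,2]<z1)&(C[...,0]>.1)&(C[...,0]<.75)&(C[...,1]>.36)
        X=C[m]; 
        if len(X): print(z0,len(X),np.percentile(X[:,0],[1,99]).round(3),np.percentile(X[:,1],[0.5,2,5,50]).round(3))
E
```

```text
(98, 150) [ 0.732  0.478 -0.003]
(95, 180) [0.631 0.46  0.05 ]
(95, 220) [0.53  0.461 0.021]
(92, 270) [0.351 0.305 0.45 ]
(90, 285) [0.325 0.306 0.452]
(75, 145) [0.685 0.473 0.165]
(60, 280) [0.314 0.272 0.661]
(80, 245) [0.451 0.464 0.101]
0.02 1358 [0.428 0.748] [0.44  0.456 0.458 0.462]
0.02 3077 [0.352 0.748] [0.449 0.456 0.457 0.461]
0.1 3754 [0.436 0.747] [0.45  0.451 0.451 0.479]
0.1 7409 [0.353 0.747] [0.448 0.449 0.45  0.494]
0.2 99 [0.664 0.731] [0.478 0.478 0.478 0.48 ]
0.2 613 [0.332 0.749] [0.361 0.364 0.462 0.482]
0.3 5158 [0.468 0.685] [0.453 0.454 0.456 0.506]
0.3 4684 [0.484 0.707] [0.451 0.452 0.453 0.508]
```

```bash
python3 -m creep '[{"ax":0,"ay":-0.15,"az":0,"dx":0,"dy":0,"dz":0.5,"grip":2},{"ax":0,"ay":-0.3,"az":0,"dx":0,"dy":0,"dz":1,"grip":2},{"ax":0,"ay":-0.45,"az":0,"dx":0,"dy":0,"dz":1.5,"grip":2},{"ax":0,"ay":-0.6,"az":0,"dx":0,"dy":0,"dz":2,"grip":2},{"ax":0,"ay":-0.75,"az":0,"dx":0,"dy":0,"dz":2.3,"grip":2},{"ax":0,"ay":-0.91,"az":0,"dx":0,"dy":0,"dz":2.3,"grip":2},{"ax":0,"ay":-0.91,"az":0,"dx":0,"dy":0,"dz":2.3,"grip":2}]'; python3 - <<'E'
from h import *
st()
c=np.array([.464,.3175]);u=np.array([np.cos(np.radians(-16)),np.sin(np.radians(-16))])
for d,z in((.1,.1),(.06,.04),(.06,.012),(.04,.012),(.0275,.012)):
    p=c-u*d; print(d,p.round(4)); goal((*p,z),74,52,-16)
a=cam("side");b=cam("top");save(a,"b7.png",(20,130,260,330),3);save(b,"b8.png",(60,130,300,330),3)
E
```

```text
t: 31.35
tool_pos: [0.3389, 0.3447, 0.2009]
eef_rot: [0.116, 0.891, -0.059, 0.435]
wrist_force: [-0.0, -0.2, 0.6]
grip_width: 0.02
t 31.35 p [0.3389 0.3447 0.2009] yaw 75.1 z [ 0.762 -0.205 -0.614] F [-0.  -0.2  0.6] g 0.02 q [ 1.   -0.63 -0.81  1.02 -0.85  1.09]
0.1 [0.3679 0.3451]
{'dx': 6.25, 'dy': 0.82, 'dz': 8.4, 'ax': 0.013, 'ay': 0.002, 'az': 0.015}
0.06 [0.4063 0.334 ]
{'dx': 8.53, 'dy': 0.77, 'dz': 15.24, 'ax': 0.013, 'ay': 0.002, 'az': 0.015}
0.06 [0.4063 0.334 ]
{'dx': 10.74, 'dy': 0.78, 'dz': 16.96, 'ax': 0.013, 'ay': 0.002, 'az': 0.015}
0.04 [0.4255 0.3285]
{'dx': 9.51, 'dy': 0.74, 'dz': 18.54, 'ax': 0.013, 'ay': 0.002, 'az': 0.015}
0.0275 [0.4376 0.3251]
{'dx': 8.75, 'dy': 0.72, 'dz': 19.52, 'ax': 0.013, 'ay': 0.002, 'az': 0.015}
```

View pics/b7.png

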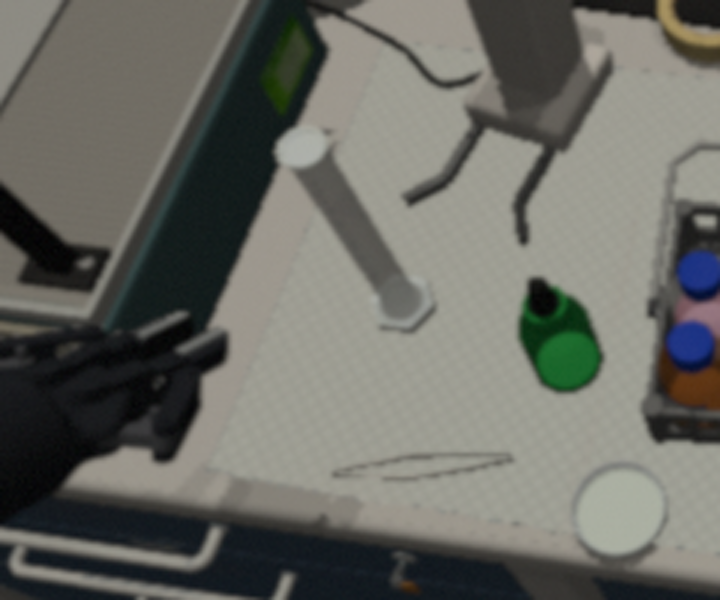

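View pics/b8.png

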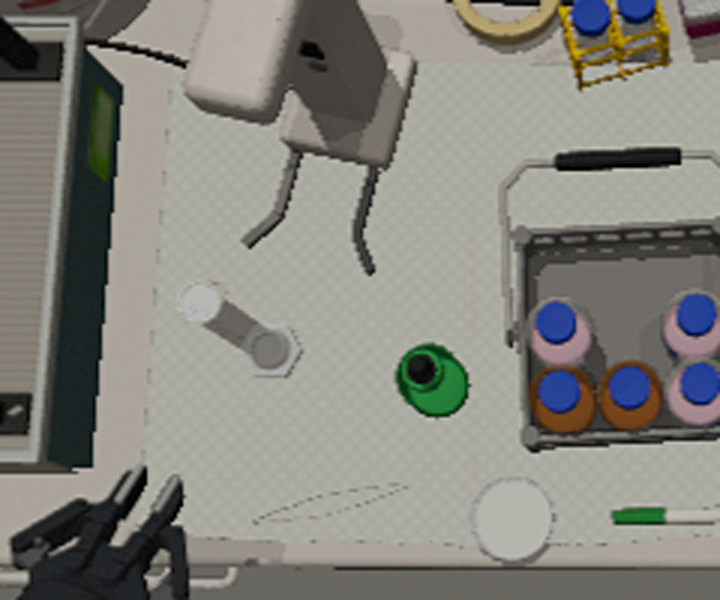

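```bash
python3 -m creep '[{"ax":0.01,"ay":0,"az":0.01,"dx":2.1,"dy":0.2,"dz":3.8,"grip":2},{"ax":0.01,"ay":0,"az":0.015,"dx":4.2,"dy":0.4,"dz":7.6,"grip":2},{"ax":0.01,"ay":0,"az":0.015,"dx":6.4,"dy":0.6,"dz":11.4,"grip":2},{"ax":0.01,"ay":0,"az":0.015,"dx":8.5,"dy":0.8,"dz":15,"grip":2},{"ax":0.01,"ay":0,"az":0.015,"dx":8.5,"dy":0.8,"dz":15.2,"grip":2},{"ax":0.01,"ay":0,"az":0.015,"dx":8.5,"dy":0.8,"dz":15.2,"grip":2}]'; python3 - <<'E'
from h import *
st()
c=np.array([.464,.3175]);u=np.array([np.cos(np.radians(-16)),np.sin(np.radians(-16))])
for d,z in((.055,.012),(.04,.012),(.0275,.012)):
    p=c-u*d; goal((*p,z),74,52,-16)
a=cam("side");save(a,"b9.png",(100,160,220,260),6)
E
```

```text
t: 32.2
tool_pos: [0.4092, 0.3359, 0.0454]
eef_rot: [0.127, 0.89, -0.058, 0.435]
wrist_force: [0.3, 0.5, 0.4]
grip_width: 0.0201
t 32.2 p [0.4092 0.3359 0.0454] yaw 73.9 z [ 0.759 -0.214 -0.615] F [0.3 0.5 0.4] g 0.0201 q [ 0.85 -0.43 -0.98  0.52 -0.79  0.92]
{'dx': 2.47, 'dy': -0.29, 'dz': 2.27, 'ax': 0.003, 'ay': 0.001, 'az': -0.007}
{'dx': 1.54, 'dy': -0.29, 'dz': 3.45, 'ax': 0.003, 'ay': 0.001, 'az': -0.007}
{'dx': 0.77, 'dy': -0.28, 'dz': 4.44, 'ax': 0.003, 'ay': 0.001, 'az': -0.007}
```

View pics/b9.png

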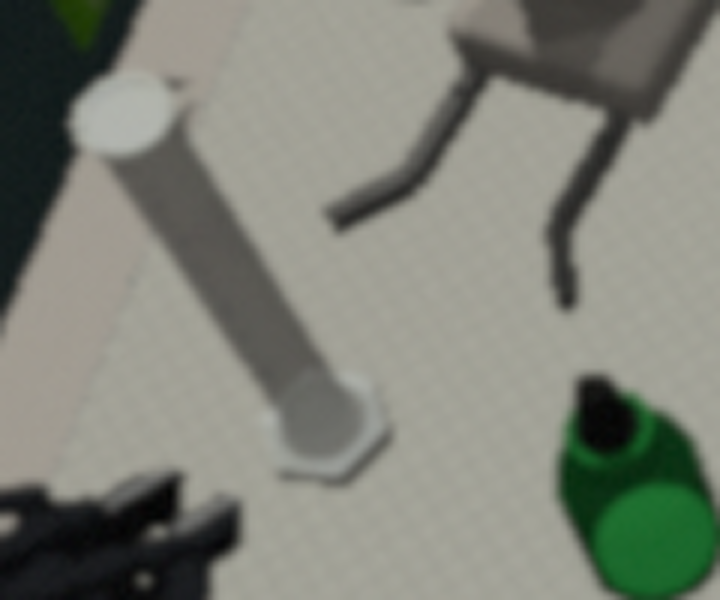

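```bash
python3 -m creep '[{"ax":0,"ay":0,"az":0,"dx":0.8,"dy":-0.2,"dz":0.8,"grip":2},{"ax":0,"ay":0,"az":0,"dx":1.6,"dy":-0.3,"dz":1.5,"grip":2},{"ax":0,"ay":0,"az":0,"dx":2.1,"dy":-0.3,"dz":1.9,"grip":2},{"ax":0,"ay":0,"az":0,"dx":2.1,"dy":-0.3,"dz":1.9,"grip":2},{"ax":0,"ay":0,"az":0,"dx":2.1,"dy":-0.3,"dz":1.9,"grip":2}]'; python3 - <<'E'
from h import *
st()
c=np.array([.464,.3175]);u=np.array([np.cos(np.radians(-16)),np.sin(np.radians(-16))])
for d,z in((.055,.012),(.04,.012),(.0275,.012),(.0175,.012)):
    p=c-u*d; goal((*p,z),74,52,-16)
a=cam("side");save(a,"c3.png",(100,160,220,260),6)
E
```

```text
t: 32.88
tool_pos: [0.4105, 0.3333, 0.0178]
eef_rot: [0.127, 0.889, -0.058, 0.435]
wrist_force: [0.3, -0.2, -0.0]
grip_width: 0.02
t 32.88 p [0.4105 0.3333 0.0178] yaw 74.0 z [ 0.76  -0.213 -0.614] F [ 0.3 -0.2 -0. ] g 0.02 q [ 0.84 -0.38 -1.    0.44 -0.79  0.91]
{'dx': 0.41, 'dy': -0.05, 'dz': 0.42, 'ax': 0.005, 'ay': 0.002, 'az': -0.007}
{'dx': -0.52, 'dy': -0.05, 'dz': 1.6, 'ax': 0.005, 'ay': 0.002, 'az': -0.007}
{'dx': -1.28, 'dy': -0.05, 'dz': 2.59, 'ax': 0.005, 'ay': 0.002, 'az': -0.007}
{'dx': -1.9, 'dy': -0.05, 'dz': 3.38, 'ax': 0.005, 'ay': 0.002, 'az': -0.007}
```

View pics/c3.png

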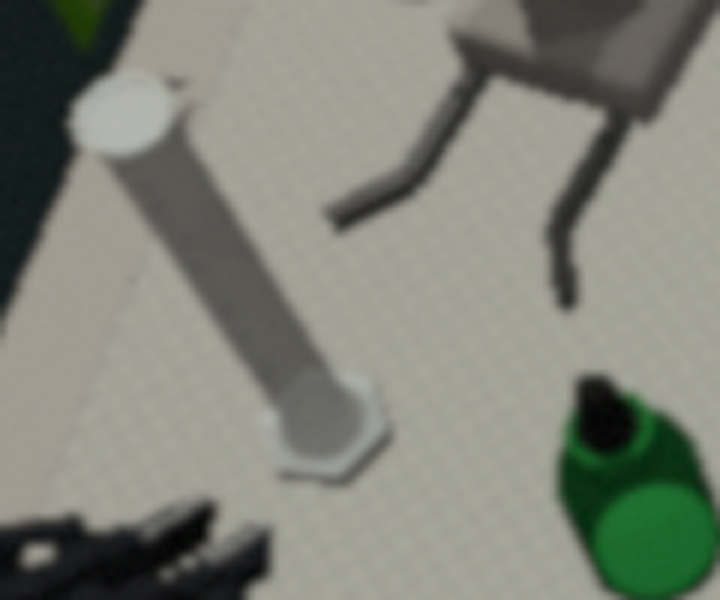

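```bash
python3 -m creep '[{"ax":0,"ay":0,"az":0,"dx":0.2,"dy":0,"dz":0.5,"grip":2},{"ax":0,"ay":0,"az":0,"dx":-0.1,"dy":0,"dz":1.1,"grip":2},{"ax":0,"ay":0,"az":0,"dx":-0.5,"dy":0,"dz":1.6,"grip":2},{"ax":0,"ay":0,"az":0,"dx":-0.9,"dy":0,"dz":2.1,"grip":2},{"ax":0,"ay":0,"az":0,"dx":-1.3,"dy":0,"dz":2.6,"grip":2},{"ax":0,"ay":0,"az":0,"dx":-1.6,"dy":0,"dz":3,"grip":2},{"ax":0,"ay":0,"az":0,"dx":-1.9,"dy":0,"dz":3.4,"grip":2},{"ax":0,"ay":0,"az":0,"dx":-1.9,"dy":0,"dz":3.4,"grip":2}]'; python3 - <<'E'
from h import *
st()
a=cam("side");b=cam("top");save(a,"c4.png",(100,160,220,260),6)
for n,im in(("top",b),("side",a)):
  for d in r.mark_of("cylinder",n)[:1]: print(round(d["confidence"],2),w(im,d["xyz"]).round(4))
E
```

```text
t: 33.92
tool_pos: [0.4479, 0.3227, 0.0122]
eef_rot: [0.128, 0.889, -0.057, 0.435]
wrist_force: [0.3, 0.6, 0.9]
grip_width: 0.02
t 33.92 p [0.4479 0.3227 0.0122] yaw 73.9 z [ 0.76  -0.213 -0.614] F [0.3 0.6 0.9] g 0.02 q [ 0.76 -0.35 -1.    0.34 -0.75  0.82]
0.81 [0.4666 0.3142 0.0013]
0.88 [0.4701 0.3141 0.0018]
```

View pics/c4.png

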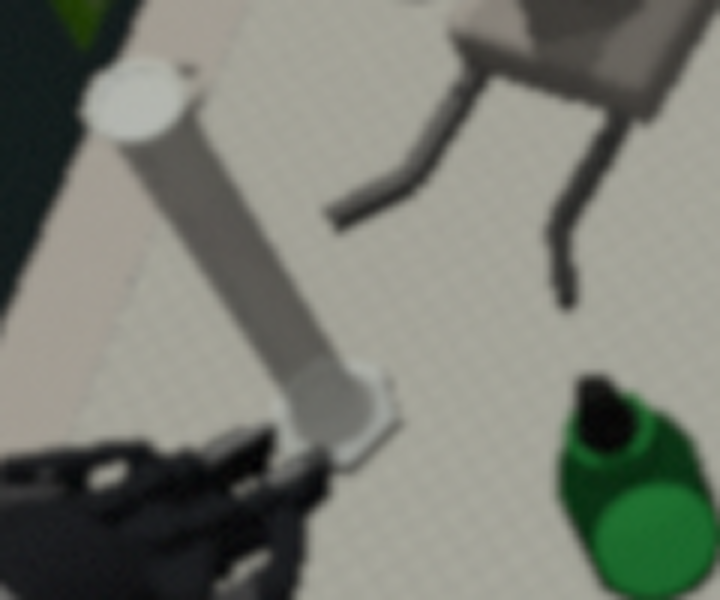

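```bash
python3 -m creep '[{"ax":0,"ay":0,"az":0,"dx":-0.31,"dy":0,"dz":0.39,"grip":2},{"ax":0,"ay":0,"az":0,"dx":-0.77,"dy":0,"dz":0.98,"grip":2},{"ax":0,"ay":0,"az":0,"dx":-1.23,"dy":0,"dz":1.57,"grip":2},{"ax":0,"ay":0,"az":0,"dx":-1.7,"dy":0,"dz":2.16,"grip":2},{"ax":0,"ay":0,"az":0,"dx":-2.16,"dy":0,"dz":2.75,"grip":2},{"ax":0,"ay":0,"az":0,"dx":-2.62,"dy":0,"dz":3.34,"grip":2},{"ax":0,"ay":0,"az":0,"dx":-3.08,"dy":0,"dz":3.93,"grip":2},{"ax":0,"ay":0,"az":0,"dx":-3.55,"dy":0,"dz":4.52,"grip":2},{"ax":0,"ay":0,"az":0,"dx":-4,"dy":0,"dz":5.1,"grip":2},{"ax":0,"ay":0,"az":0,"dx":-4.3,"dy":0,"dz":5.5,"grip":2},{"ax":0,"ay":0,"az":0,"dx":-4.3,"dy":0,"dz":5.5,"grip":2}]'; python3 - <<'E'
from h import *
st()
a=cam("side");b=cam("top");save(a,"c5.png",(100,130,240,250),5)
for n,im in(("top",b),("side",a)):
  for d in r.mark_of("cylinder",n)[:1]: print(round(d["confidence"],2),w(im,d["xyz"]).round(4))
E
```

```text
t: 35.5
tool_pos: [0.5149, 0.3033, 0.0122]
eef_rot: [0.128, 0.889, -0.057, 0.435]
wrist_force: [0.1, -0.0, -0.3]
grip_width: 0.0198
t 35.5 p [0.5149 0.3033 0.0122] yaw 73.9 z [ 0.76  -0.213 -0.614] F [ 0.1 -0.  -0.3] g 0.0198 q [ 0.63 -0.29 -0.97  0.22 -0.67  0.67]
0.65 [0.5348 0.2972 0.0044]
0.78 [0.5359 0.2961 0.0036]
```

View pics/c5.png

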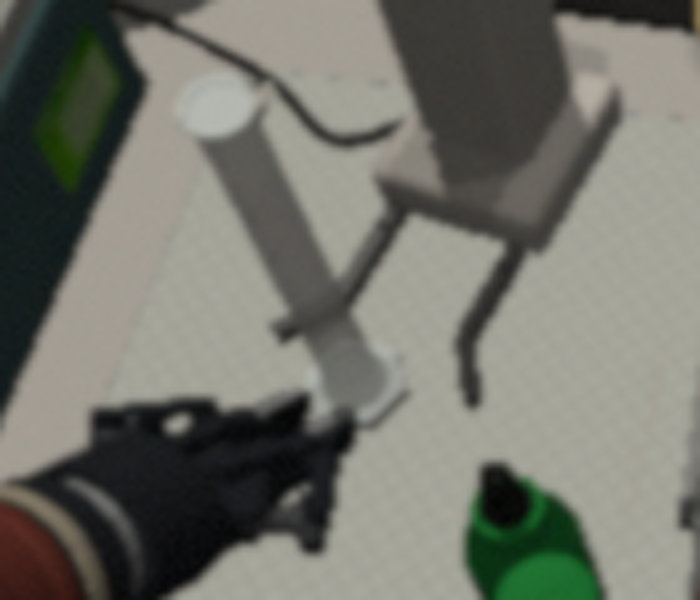

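```bash
python3 -m creep '[{"ax":0,"ay":0,"az":0,"dx":-0.31,"dy":0,"dz":0.39,"grip":2},{"ax":0,"ay":0,"az":0,"dx":-0.77,"dy":-0.03,"dz":0.98,"grip":2},{"ax":0,"ay":0,"az":0,"dx":-1.23,"dy":-0.06,"dz":1.57,"grip":2},{"ax":0,"ay":0,"az":0,"dx":-1.7,"dy":-0.09,"dz":2.16,"grip":2},{"ax":0,"ay":0,"az":0,"dx":-2.16,"dy":-0.12,"dz":2.75,"grip":2},{"ax":0,"ay":0,"az":0,"dx":-2.62,"dy":-0.13,"dz":3.34,"grip":2},{"ax":0,"ay":0,"az":0,"dx":-3.08,"dy":-0.13,"dz":3.93,"grip":2},{"ax":0,"ay":0,"az":0,"dx":-3.55,"dy":-0.13,"dz":4.52,"grip":2},{"ax":0,"ay":0,"az":0,"dx":-4,"dy":-0.13,"dz":5.1,"grip":2},{"ax":0,"ay":0,"az":0,"dx":-4.2,"dy":-0.13,"dz":5.35,"grip":2},{"ax":0,"ay":0,"az":0,"dx":-4.2,"dy":-0.13,"dz":5.35,"grip":2}]'; python3 - <<'E'
from h import *
st()
a=cam("side");b=cam("top");save(a,"c6.png",(100,130,240,250),5)
for n,im in(("top",b),("side",a)):
  for t in("cylinder","under_spout"):
    for d in r.mark_of(t,n)[:1]: print(t,round(d["confidence"],2),w(im,d["xyz"]).round(4))
E
```

```text
t: 37.08
tool_pos: [0.5796, 0.2834, 0.0124]
eef_rot: [0.127, 0.889, -0.057, 0.435]
wrist_force: [-0.2, 0.2, -0.2]
grip_width: 0.0202
t 37.08 p [0.5796 0.2834 0.0124] yaw 73.9 z [ 0.76  -0.213 -0.614] F [-0.2  0.2 -0.2] g 0.0202 q [ 0.52 -0.19 -0.9   0.12 -0.6   0.57]
cylinder 0.96 [0.5998 0.2737 0.0006]
under_spout 0.94 [0.6047 0.2745 0.0013]
cylinder 0.57 [0.5981 0.2746 0.0018]
under_spout 0.79 [ 0.6011  0.2788 -0.0019]
```

View pics/c6.png

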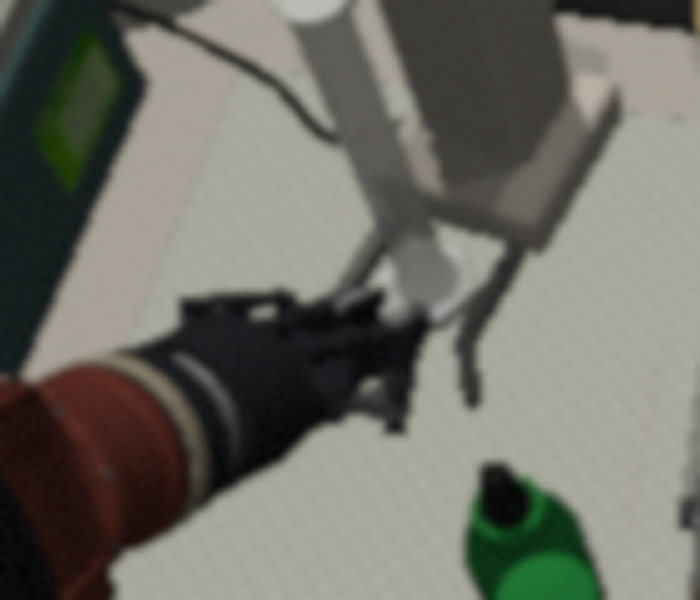

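```bash
python3 -m creep '[{"ax":0,"ay":0,"az":0,"dx":-0.2,"dy":0,"dz":0.26,"grip":2},{"ax":0,"ay":0,"az":0,"dx":-0.4,"dy":0,"dz":0.52,"grip":2},{"ax":0,"ay":0,"az":0,"dx":-0.4,"dy":0,"dz":0.52,"grip":2},{"ax":0,"ay":0,"az":0,"dx":-0.4,"dy":0,"dz":0.52,"grip":2}]'; python3 - <<'E'
from h import *
st()
for k in range(2):
  a=cam("side");b=cam("top")
  for n,im in(("top",b),("side",a)):
    for t in("cylinder","under_spout","dispenser"):
      for d in r.mark_of(t,n)[:1]: print(n,t,round(d["confidence"],2),w(im,d["xyz"]).round(4))
save(a,"c7.png",(140,110,240,210),6)
E
```

```text
t: 37.88
tool_pos: [0.5857, 0.2818, 0.0124]
eef_rot: [0.127, 0.889, -0.057, 0.435]
wrist_force: [-0.3, -0.2, -0.6]
grip_width: 0.0198
t 37.88 p [0.5857 0.2818 0.0124] yaw 74.0 z [ 0.76  -0.213 -0.614] F [-0.3 -0.2 -0.6] g 0.0198 q [ 0.51 -0.18 -0.89  0.12 -0.59  0.56]
top cylinder 0.88 [0.6064 0.2748 0.0011]
top under_spout 0.87 [0.6058 0.2746 0.0031]
top dispenser 0.97 [0.6074 0.2774 0.0028]
side cylinder 0.38 [ 0.4373 -0.2846  0.0041]
side under_spout 0.67 [0.6086 0.2749 0.0026]
side dispenser 0.6 [0.6088 0.2713 0.0013]
top under_spout 0.88 [0.6069 0.2747 0.0014]
top dispenser 0.6 [0.6095 0.2766 0.0028]
side cylinder 0.64 [0.6079 0.2742 0.0046]
side under_spout 0.9 [ 0.6049  0.2799 -0.0033]
side dispenser 0.9 [0.6113 0.2761 0.0022]
```

View pics/c7.png

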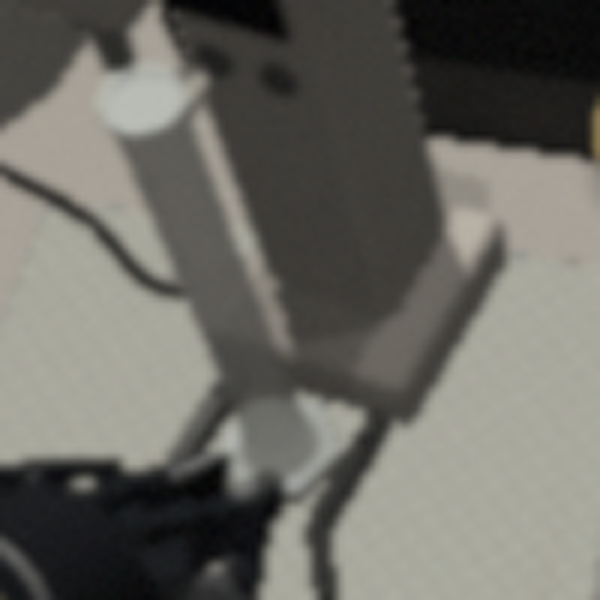

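```bash
python3 -m creep '[{"ax":0,"ay":0,"az":0,"dx":0.3,"dy":0,"dz":-0.39,"grip":2},{"ax":0,"ay":0,"az":0,"dx":0.9,"dy":0,"dz":-1.18,"grip":2},{"ax":0,"ay":0,"az":0,"dx":1.85,"dy":0,"dz":-2.36,"grip":2},{"ax":0,"ay":0,"az":0,"dx":3.1,"dy":0,"dz":-3.9,"grip":2},{"ax":0,"ay":0,"az":0,"dx":4.9,"dy":0,"dz":-6.3,"grip":2},{"ax":0,"ay":0,"az":0,"dx":6.2,"dy":0,"dz":-7.9,"grip":2},{"ax":0,"ay":0,"az":0,"dx":6.2,"dy":0,"dz":-7.9,"grip":2}]'; python3 - <<'E'
from h import *
st()
goal((.47,.315,.1),74,52,-16);goal((.40,.335,.22),74,52,-16)
for k in range(2):
  a=cam("side");b=cam("top")
  for n,im in(("top",b),("side",a)):
    for t in("cylinder","under_spout","dispenser"):
      for d in r.mark_of(t,n)[:1]: print(n,t,round(d["confidence"],2),w(im,d["xyz"]).round(4))
save(a,"c8.png",(140,110,240,210),6)
C=cloud(b)
m=(abs(C[...,2]-.231)<.012)&(np.hypot(C[...,0]-.607,C[...,1]-.275)<.06);X=C[m];print(len(X),X.mean(0) if len(X) else "")
C=cloud(a)
m=(abs(C[...,2]-.231)<.006)&(np.hypot(C[...,0]-.607,C[...,1]-.275)<.03);X=C[m];print(len(X),X.mean(0) if len(X) else "")
E
```

```text
t: 39.55
tool_pos: [0.4873, 0.3105, 0.0116]
eef_rot: [0.126, 0.89, -0.057, 0.435]
wrist_force: [0.3, -0.5, 0.3]
grip_width: 0.0202
t 39.55 p [0.4873 0.3105 0.0116] yaw 74.1 z [ 0.76  -0.211 -0.615] F [ 0.3 -0.5  0.3] g 0.0202 q [ 0.68 -0.32 -0.99  0.26 -0.7   0.72]
{'dx': -5.88, 'dy': 0.04, 'dz': -6.84, 'ax': 0.007, 'ay': 0.001, 'az': -0.005}
{'dx': -10.87, 'dy': 0.14, 'dz': -19.96, 'ax': 0.007, 'ay': 0.001, 'az': -0.005}
top cylinder 0.88 [0.6074 0.273  0.0039]
top under_spout 0.98 [0.6077 0.2757 0.0012]
top dispenser 0.72 [6.050e-01 2.813e-01 3.000e-04]
side cylinder 0.97 [0.6071 0.273  0.0026]
side under_spout 0.67 [ 6.022e-01  2.783e-01 -2.000e-04]
side dispenser 0.65 [0.6065 0.2753 0.0019]
top cylinder 0.67 [0.6066 0.2745 0.0039]
top under_spout 0.7 [0.6065 0.2723 0.0013]
top dispenser 0.78 [ 6.046e-01  2.773e-01 -1.000e-04]
side cylinder 0.9 [0.6086 0.2729 0.0015]
side under_spout 0.68 [ 0.6022  0.2807 -0.0016]
side dispenser 0.69 [ 0.4265 -0.3671  0.0032]
97 [0.61107435 0.26472864 0.22978654]
172 [0.60855401 0.27161807 0.22881656]
```

View pics/c8.png

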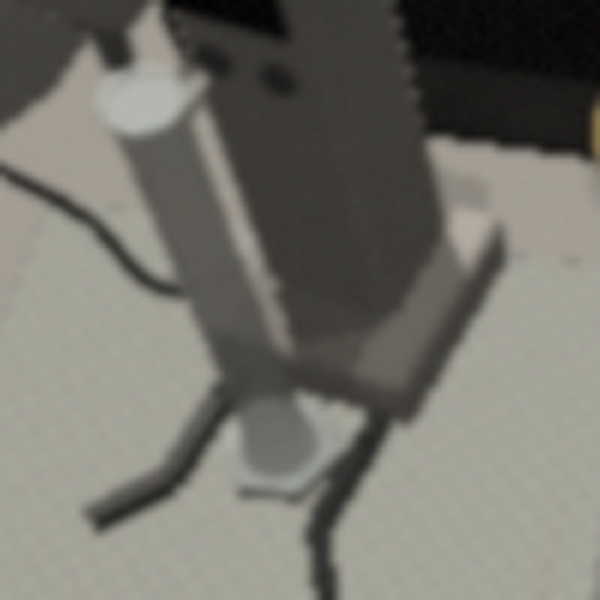

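```bash
python3 -m creep '[{"ax":0,"ay":0,"az":0,"dx":-2,"dy":0,"dz":-2.3,"grip":2},{"ax":0,"ay":0,"az":0,"dx":-4,"dy":0,"dz":-4.6,"grip":2},{"ax":0,"ay":0,"az":0,"dx":-5.9,"dy":0,"dz":-6.8,"grip":2},{"ax":0,"ay":0,"az":0,"dx":-7.5,"dy":0,"dz":-11,"grip":2},{"ax":0,"ay":0,"az":0,"dx":-9,"dy":0,"dz":-15,"grip":2},{"ax":0,"ay":0,"az":0,"dx":-10.8,"dy":0.1,"dz":-19.9,"grip":2},{"ax":0,"ay":0,"az":0,"dx":-10.8,"dy":0.1,"dz":-19.9,"grip":2},{"ax":0,"ay":0,"az":0,"dx":-10.8,"dy":0.1,"dz":-19.9,"grip":2}]'; python3 - <<'E'
from h import *
st()
a=cam("side");b=cam("top");save(a,"d1.png")
C=cloud(a)
m=(C[...,2]>.245)&(C[...,2]<.275)&(np.hypot(C[...,0]-.607,C[...,1]-.275)<.04);X=C[m];print("nozzle",len(X),X.mean(0).round(4) if len(X) else "")
for d in r.mark_of("spill_tray","side")[:1]+r.mark_of("dropper","side")+r.mark_of("plain","side"): print(round(d["confidence"],2),w(a,d["xyz"]).round(3))
for d in r.mark_of("handle_bar","side")[:1]: print("bar",w(a,d["xyz"]).round(3))
E
```

```text
t: 41.35
tool_pos: [0.4016, 0.3339, 0.219]
eef_rot: [0.127, 0.889, -0.057, 0.435]
wrist_force: [0.3, -0.2, 0.4]
grip_width: 0.0203
t 41.35 p [0.4016 0.3339 0.219 ] yaw 74.0 z [ 0.76  -0.212 -0.615] F [ 0.3 -0.2  0.4] g 0.0203 q [ 0.86 -0.65 -0.8   0.92 -0.8   0.93]
nozzle 41 [0.602  0.2725 0.2601]
0.57 [ 0.48  -0.321 -0.001]
0.91 [ 0.407 -0.156  0.   ]
0.78 [ 0.438 -0.29   0.004]
0.64 [ 0.519 -0.33   0.003]
0.64 [0.436 0.175 0.004]
0.56 [ 0.427 -0.364  0.006]
0.87 [0.413 0.059 0.006]
0.79 [ 0.479 -0.048  0.009]
0.72 [ 0.426 -0.055  0.007]
0.67 [ 0.516 -0.17   0.004]
0.6 [0.474 0.063 0.006]
0.58 [0.418 0.001 0.003]
bar [0.626 0.016 0.059]
```

View pics/d1.png

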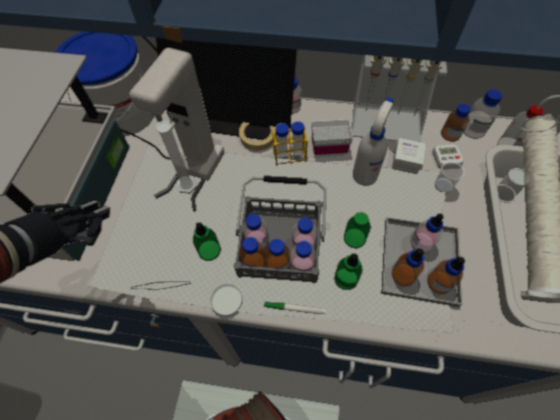

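```bash
python3 - <<'E'
from h import *
print(r.hand_in())
E
```

```text
the job is handed in; nothing more can be done
None
```

I did the whole job in the order asked and handed it in at about 41 s. No verdict is reported, so the results below are my own last checks.

- **Handle:** it is folded right back. The bar measured at x 0.626, about 0.05 m above the bench, which fits 1.5 rad.
- **Bottles:** all three dropper bottles (far-middle, centre and far-left) stand upright in the spill tray. The far-right corner of the crate was empty from the start. The five plain bottles are still standing in the crate, and I left the green look-alikes alone.
- **Cylinder:** I slid it along the bench by its foot into the fork, and it stands upright. Its axis is at about (0.607, 0.273). The estimates of the point under the nozzle average (0.606, 0.276), so it is about 3 mm off, within the measuring error.
- **Robot:** the arm is clear of everything.

Two things did not go smoothly or agree fully:
- **Refused call:** my first move was refused because its rows left out keys. Nothing moved, and I retyped it with full rows.
- **Detections:** single network readings of the nozzle point and dispenser scattered by up to about 6 mm, with a few clear false hits elsewhere. I relied on averages and the depth images instead.

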